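Put the spare pressure roller away in its sliding-cover case

TASK

Slide the blue cover of the black case fully back, take the orange roller out of the rack beside the extraction duct and lay it gently in the two white saddles of the case, then let go and slide the cover fully shut. Leave the grey roller, bottle, tape roll and wrench where they are, and do not bang the rack or its duct.

Things in the scene. Friction and masses are not known exactly. Their poses are not given: they have to be found in the camera images.
- roller_orange: Loose spare roller, 0.17 to 0.35 kg: orange rubber sleeve 32 mm in diameter, 66 mm long, bare steel journals 12 mm in diameter at both ends, 100 mm long overall. Origin at its middle on its axis; its y axis runs along the roller. It starts in either of the rack's two cradles, axis level, 100 mm above the table.
- roller_grey: The same roller with a grey sleeve, in the other cradle: a bystander, stays there.
- rack: Fixed white rack, base 150 x 280 x 12 mm. Origin on the table under the line of both rollers' axes; x points away from the robot, y along the rollers. Cradles at y = -65, +65 mm: each two uprights 8 mm thick at cradle y -42, +42 mm with a slot 15 mm wide, open upward, prongs 6 mm above the roller's axis; below the sleeve only the base. Lift a roller 15 mm before drawing it back.
- duct (a point): Centre of a fixed galvanised duct, 100 mm in diameter, along the rack's y from -152 to 470 mm, at rack x = 62, z = 210 mm (flange 112 mm at its -y end, elbow down to the table at the other; posts 14 mm square under it at y = -128, 128 mm). A gripper pointing straight down at a roller hits it; one leaning back 30 to 40 degrees (fingers pointing down and to rack +x) clears it.
- case: Fixed black case 104 (x) x 252 (y) x 60 mm high. Origin on the table under the centre of its roller compartment, which is 94 (x) x 116 mm (y) inside, floor 7 mm above the table, end walls 55 mm and side walls 60 mm high. The case reaches from y = 63 to -189 mm; from y = -63 on it is closed by a grey deck over which the cover slides back.
- saddles (a point): Where the middle of a seated roller lies, its axis along case y: case x = 0, y = 0, z = 32 mm. Two white V saddles 8 mm thick at case y = -44 and +44 mm carry the journals, with 7 mm of room either way along y. The V mouths are about 34 mm wide; saddle tops about 46 mm above the table.
- cover (a joint): The blue sliding cover, 92 x 126 x 6 mm, upper face 61 mm above the table. Value in m: 0 fully shut, 0.125 fully open; it slides along -y of the case as the value grows, with about 3 N of friction, and stays where it is left. It starts shut or up to 25 mm open.
- cover_fin (a point): Top centre of the white grip fin that stands on the middle of the cover: 40 mm across (case x), 12 mm thick (case y), its top 100 mm above the table and 39 mm above the cover. It stands at case x = 0, y = -(cover value).
- bottle: White cleaner bottle, 60 mm diameter, 150 mm tall; origin under its middle. Bystander.
- tape_roll: Small roll of wood-coloured edging, 90 mm diameter, 23 mm high, lying flat; origin under its middle. Bystander.
- wrench: Steel wrench 150 mm long lying flat. Bystander.
There are look-alikes about, which are no part of the job. What is shaped like the roller_orange but pink is not meant.

How it is judged:
On the way, in this order (a step that is already met when the one before it is completed fails the run):
1. the cover is slid back (at least 105 mm open) (value of joint cover above 0.105 m), for 0.2 s.
2. the orange roller lies in both saddles, let go, with the cover still back (value of joint cover above 0.09 m and x of roller_orange in the frame of case between -0.005 and 0.005 m and y of roller_orange in the frame of case between -0.01 and 0.01 m and z of roller_orange in the frame of case below 0.036 m and angle between the y axis of roller_orange and the y axis of case, either way round below 0.08 rad and contact force between roller_orange and the fingers below 0.2 N), for 0.2 s.
At the end, for the whole second after the job is handed in: The orange roller lies at rest in both saddles of the case (within 5 mm across and 10 mm along, axis at most 36 mm above the table and within 0.08 rad of the case's length), and the cover is shut to within 4 mm (value of joint cover below 0.004 m and x of roller_orange in the frame of case between -0.005 and 0.005 m and y of roller_orange in the frame of case between -0.01 and 0.01 m and z of roller_orange in the frame of case below 0.036 m and angle between the y axis of roller_orange and the y axis of case, either way round below 0.08 rad and linear speed of roller_orange below 0.02 m/s); the robot touches nothing.
It fails at once if the grey roller is moved more than 15 mm (distance of roller_grey from where it was at the start of the episode above 0.015 m).
It fails at once if the bottle, tape roll or wrench is moved more than 25 mm, or the bottle tipped (distance of any of bottle, tape_roll, wrench from where it was at the start of the episode above 0.025 m or angle between bottle's own z axis and vertical above 0.5 rad).
It fails at once if the arm or fingers bang the rack or its duct (over 30 N) (contact force between any of the arm, the fingers and rack above 30 N).
It fails at once if the orange roller is dropped into the case (falls free of the fingers at over 0.6 m/s, as from about 2 cm) (horizontal distance between roller_orange and saddles below 0.08 m and contact force between roller_orange and the fingers below 0.2 N and linear speed of roller_orange above 0.6 m/s).
It also fails if it takes over 72 s, if anything falls off the work surface, if the arm or the gripper's body presses on something with over 40 N, if the wrist force passes 120 N, or if a joint passes its speed limit or range.

ROBOT

A 7-joint arm with a two-finger parallel gripper is mounted at the origin on the work surface. World frame = base frame: x ahead of the robot, y to its left, z up, the work surface at z = 0. Lengths are in m, angles in rad, forces in N, time in s.
With the tool pointing down it reaches from about 0.4 to 0.85 m from the base axis. Payload 4.5 kg.
Tool frame: the origin (TCP) lies between the finger pads; the fingertips stand 19 mm ahead of it and the grasp point (between the pads) is the TCP (r.tips_ahead is the distance from the TCP to the fingertips, in m); z points along the fingers, y is the line along which they close (so a half turn about z gives the same grasp; the last joint's range is limited). The gripper opens to 88 mm and grips with 3 to 60 N. Pads are 18 mm wide; open, the fingers measure 123 mm over their backs; the gripper's body (75 mm by 187 mm) begins 45 mm behind the grasp point.
Start: joints at [1.365, 0.689, -0.195, 1.565, 0.157, 0.902, -0.215], TCP at [0.148, -0.607, 0.258] pointing down, gripper open.
Joint ranges: [-3.01, 3.01], [-0.46, 2.08], [-1.47, 1.51], [0.13, 2.56], [-1, 4.14], [0.04, 2.09], [-2.66, 2.66]. Speed limits (rad/s): [2.57, 2.57, 3.14, 3.14, 3.14, 3.14, 3.14].

INTERFACE

Orientations are given as a unit quaternion [x, y, z, w].
In Python, from plant import r, cams, models gives the robot as it stands. The module is installed in compiled form; this text tells all that it offers.
- The arm moves only by the tool jog_arm, never from a script. Its arguments are lists of equal length, an entry for each row: "turn": the turn, a rotation vector about the tool's x, y, z in rad, a list of three; "translation": the shift along the tool's x, y, z in m, a list of three; "grip": the closure, from 0 (fully open) to 1 (shut). In form: {"turn": [[ax, ay, az], ...], "translation": [[tx, ty, tz], ...], "grip": [grip, ...]}. A call has 1 to 20 rows; each row is the pose to reach, as a shift and turn from the pose commanded when the call began, along the tool's axes at that moment; what a row does not reach only later rows make up. A row lasts 1/8 s, in which the tool goes at most 62.5 mm and 10.7 degrees, less where a joint would pass 70% of its speed; a pose out of reach is approached as far as the arm can. A call with a gripper value outside its range is refused whole. The fingers move at their own pace and stop on an object; "force" is the grip in N (left out, the last holds). Time passes only in rows, so rows that repeat a pose let the fingers close. It gives the time, the measured TCP pose, the force, the opening and the grip force at its end, in the units of the state.
- r.get_state(): the state, without advancing time (a new reading comes with each control period).
- cams.snapshot(name): name is "scene" or "top" or "wrist"; returns the picture (400x640x3 uint8, red, green, blue); there is no depth.
- cams.camera_params(name): a dict with "fx", "fy", "cx", "cy" (pixels), "eye" and "orientation" of the camera in the world. Camera axes: x right, y up, looking along -z (the intrinsics and any distortion apply to the point x, -y, -z); pixel columns grow to the right and rows downward; lengths in m; the calibration is good to about 2 mm. A picture is of the moment at which its call begins: read the wrist's pose just before it. camera_params takes no time and is no camera call; for the wrist camera it gives the pose at the moment of the call.
- r.finish_job(): hands the job in; it is judged then, once.
Trained networks look in the newest picture that a camera, given by its name, has taken for a name from the list of things; names that differ only in an ending like _2 or _b are one class to them, and where a whole thing is asked for, a point or a joint stands for the part that bears it (a point fixed in the world has none). Each returns a list of dicts, best first, with "p" (0 to 1); they miss things now and then, are a little off and sometimes report something else, mostly with a low value. They report only what shows in the picture. A call takes as long as a camera call. They do not tell look-alikes from the thing itself.
- models.find_in(camera, name): "position" ([x, y, z] in m, in world coordinates, good to about 4 mm: the middle of the surface that is visible of it).
- models.masks_of(camera, name): "pixels" (400x640 bool, what is visible of it).
- models.place_of(camera, name): "position" ([x, y, z] in m, in world coordinates, good to about 4 mm: a listed point, or the origin of a listed thing).
The state is a dict: "clock": time; "q": joint angles; "qd": joint speeds; "joint_torque": joint torques, N m; "tool_pos": TCP position; "eef_rot": TCP orientation; "contact_force": force on the tool from outside, world axes, zero at the start; "moment": the same for the moment, N m; "opening": opening from 0.0 (shut) to 1.0 (fully open); "finger_force": force on a finger pad.
Only numpy, scipy, OpenCV 4.12 (cv2) and the standard library are available. Lean on these libraries where they do the work, as an engineer would, in place of code of your own. Each camera call takes 0.05 s, during which the arm holds its last target. There are 200 camera calls.

## Working session

There is one attempt and no reset: what is moved stays moved. The work goes in short steps, Python scripts to look and compute and a tool call to move; the robot and the scene stay as the last step left them, time stands still between calls to the robot, and variables do not carry over. Pictures are saved under pics/ and viewed, at most 10 in all, crops included, and the job is handed in when it is done.

Besides the shell and the picture viewer there is one more tool, called as name(argument=value, ...) on one line, values as JSON. jog_arm: Moves the arm, as the interface text tells. Its arguments: {"type":"object","properties":{"turn":{"type":"array"},"translation":{"type":"array"},"grip":{"type":"array"},"force":{"type":"number"}},"required":["turn","translation","grip"]}

```bash
mkdir -p pics
python3 - <<'E'
from plant import r,cams,models
import cv2,numpy as np
for n in ["scene","top"]:
    im=cams.snapshot(n); cv2.imwrite(f"pics/{n}0.png",im[:,:,::-1])
    print(n,{k:np.round(v,3).tolist() for k,v in cams.camera_params(n).items()})
    for t in ["roller_orange","roller_grey","rack","duct","case","saddles","cover_fin","bottle","tape_roll","wrench"]:
        print(t,[(np.round(d["position"],3).tolist(),round(d["p"],2)) for d in models.place_of(n,t)][:3])
s=r.get_state();print(s)
E
```

```text
scene {'fx': 383.381, 'fy': 383.381, 'cx': 322.768, 'cy': 198.924, 'eye': [0.647, 0.489, 0.962], 'orientation': [0.024, 0.248, 0.965, 0.081]}
roller_orange [([0.406, 0.228, 0.018], 0.71), ([0.546, 0.251, 0.099], 0.57)]
roller_grey [([0.546, 0.122, 0.098], 0.7), ([0.612, 0.186, 0.212], 0.28)]
rack [([0.549, 0.186, -0.001], 0.86)]
duct [([0.61, 0.188, 0.216], 0.71)]
case [([0.719, -0.077, 0.003], 0.49)]
saddles [([0.529, -0.125, 0.03], 0.91)]
cover_fin [([0.533, -0.124, 0.099], 0.58)]
bottle [([0.706, -0.187, -0.0], 0.75)]
tape_roll [([0.72, -0.079, 0.001], 0.89)]
wrench [([0.37, 0.086, 0.004], 0.95), ([0.72, -0.079, 0.002], 0.52)]
top {'fx': 487.222, 'fy': 487.222, 'cx': 322.475, 'cy': 197.17, 'eye': [0.356, 0.023, 1.222], 'orientation': [-0.06, 0.069, 0.713, -0.695]}
roller_orange [([0.547, 0.248, 0.1], 0.97), ([0.407, 0.226, 0.015], 0.89), ([0.751, 0.196, 0.017], 0.61)]
roller_grey [([0.552, 0.118, 0.102], 0.83), ([0.371, 0.087, 0.002], 0.4)]
rack [([0.554, 0.183, -0.001], 0.85)]
duct []
case [([0.529, -0.116, 0.002], 0.69), ([0.548, 0.115, 0.101], 0.22)]
saddles [([0.532, -0.126, 0
[... 246 characters left out ...]
0581,  0.68906467, -0.19459853,  1.56528768,  0.15727628,
        0.90249394, -0.21510237]), 'qd': array([ 3.11086343e-04, -5.04420357e-04,  5.88073922e-05, -1.86346483e-03,
       -6.37824584e-04, -1.45359169e-03, -1.94654699e-04]), 'joint_torque': array([ 3.08374856e-04, -5.27505326e+01, -1.26634799e+00, -1.53748119e+01,
       -5.17303683e-02, -6.67259737e-04,  6.91409809e-05]), 'tool_pos': array([ 0.14847432, -0.60714066,  0.25776804]), 'eef_rot': array([9.92821009e-01, 1.19609533e-01, 2.25584383e-05, 6.02425950e-05]), 'contact_force': array([0.33290887, 0.00493808, 0.20510148]), 'moment': array([-0.00228986, -0.01295942, -0.00970759]), 'finger_force': 0.0, 'opening': 0.9989221824357107}
```

View pics/top0.png

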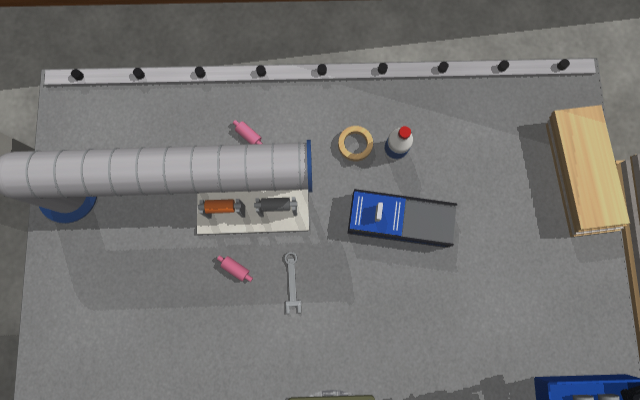

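View pics/scene0.png

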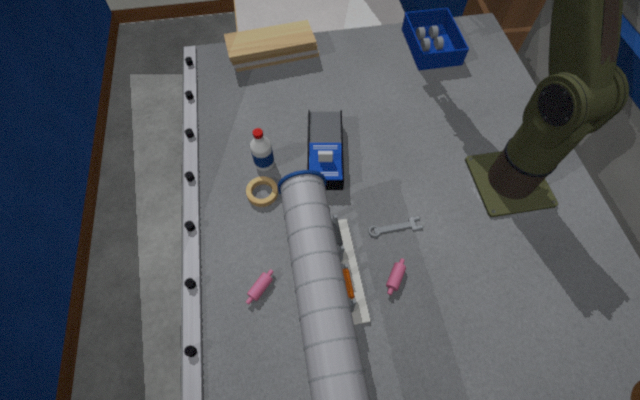

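Top view: rack with orange roller at (220,206) and grey at (276,204), duct above; pink decoys at (235,268),(247,132); case (352..455, 190..245) with blue cover fin at (379,211). The scene view agrees. Next the yaws.

```bash
cat > h.py <<'E'
from plant import r,cams,models
import cv2,numpy as np
from scipy.spatial.transform import Rotation as R
def ray(cam,uv,z,p=None):
    p=p or cams.camera_params(cam); uv=np.atleast_2d(uv).astype(float)
    d=np.c_[(uv[:,0]-p["cx"])/p["fx"],-(uv[:,1]-p["cy"])/p["fy"],-np.ones(len(uv))]
    d=R.from_quat(p["orientation"]).apply(d); e=np.array(p["eye"])
    return e+d*((z-e[2])/d[:,2])[:,None]
def proj(cam,X,p=None):
    p=p or cams.camera_params(cam)
    d=R.from_quat(p["orientation"]).inv().apply(np.atleast_2d(X)-p["eye"])
    return np.c_[p["cx"]-p["fx"]*d[:,0]/d[:,2],p["cy"]+p["fy"]*d[:,1]/d[:,2]]
def rect(cam,m,z):
    v,u=np.nonzero(m); P=ray(cam,np.c_[u,v],z)[:,:2].astype(np.float32)
    c,s,a=cv2.minAreaRect(P); b=cv2.boxPoints((c,s,a))
    e=max([b[1]-b[0],b[2]-b[1]],key=np.linalg.norm); e=e*np.sign(e[1])
    return np.round(c,4),np.round(s,4),"yaw(y axis)",round(float(np.arctan2(-e[0],e[1])),4)
E
python3 - <<'E'
from h import *
im=cams.snapshot("top")
for t,z in [("case",.06),("cover",.061),("rack",.012),("roller_orange",.11),("roller_grey",.11)]:
    for d in models.masks_of("top",t)[:2]: print(t,round(d["p"],2),d["pixels"].sum(),rect("top",d["pixels"],z))
hsv=cv2.cvtColor(im,cv2.COLOR_RGB2HSV)
b=cv2.inRange(hsv,(105,120,60),(128,255,255)); b[:180]=0;b[260:]=0;b[:,:345]=0;b[:,420:]=0
print("blue",rect("top",b,.061))
o=cv2.inRange(hsv,(3,150,80),(16,255,255));o[:190]=0;o[225:]=0;o[:,:195]=0;o[:,260:]=0
print("orange",rect("top",o,.112))
w=cv2.inRange(hsv,(0,0,190),(180,50,255));w[:185]=0;w[240:]=0;w[:,:362]=0;w[:,395:]=0
cv2.imwrite("pics/crop1.png",cv2.resize(im[170:260,180:470,::-1],None,fx=2.7,fy=2.7,interpolation=cv2.INTER_CUBIC))
E
```

```text
cover 0.61 1917 (array([ 0.5282, -0.1259]), array([0.1263, 0.0923]), 'yaw(y axis)', -0.1698)
rack 0.59 19887 (array([0.6078, 0.4256]), array([0.2358, 0.7913]), 'yaw(y axis)', 0.0148)
rack 0.54 645 (array([ 0.7194, -0.0839]), array([0.088, 0.094]), 'yaw(y axis)', 1.5379)
roller_orange 0.97 429 (array([0.4034, 0.2087]), array([0.0917, 0.0294]), 'yaw(y axis)', -0.6024)
roller_orange 0.79 448 (array([0.5463, 0.2449]), array([0.0968, 0.0304]), 'yaw(y axis)', -0.0252)
roller_grey 0.77 411 (array([0.5466, 0.1158]), array([0.0925, 0.0281]), 'yaw(y axis)', -0.0252)
roller_grey 0.57 19552 (array([0.5869, 0.3931]), array([0.2133, 0.7272]), 'yaw(y axis)', 0.0137)
blue (array([ 0.5297, -0.1265]), array([0.1259, 0.094 ]), 'yaw(y axis)', -0.1699)
orange (array([0.5477, 0.2457]), array([0.0281, 0.0664]), 'yaw(y axis)', 0.0279)
```

View pics/crop1.png

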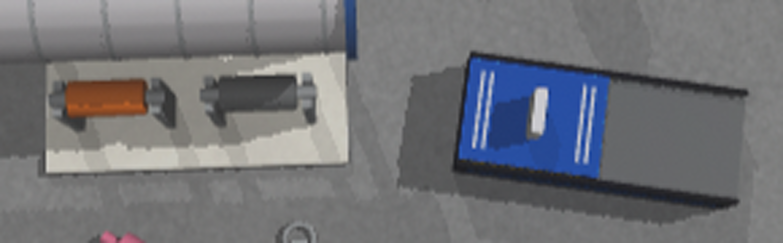

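The crop shows the orange roller at left and grey one at right of the rack; the cover reaches the case's left end, so it is practically shut.

```bash
cat >> h.py <<'E'
def rel(*poses,start=None):
    """poses: (pos, Rotation); prints shift/turn from the present pose in tool axes"""
    s=r.get_state(); p0,R0=start or (s["tool_pos"],R.from_quat(s["eef_rot"]))
    for p,Q in poses:
        t=R0.inv().apply(np.array(p)-p0); w=(R0.inv()*Q).as_rotvec()
        print("turn",np.round(w,4).tolist(),"trans",np.round(t,4).tolist(),"rows",round(max(np.linalg.norm(t)/.0625,np.linalg.norm(w)/.187),1))
def tool(y,z):
    y=np.array(y)/np.linalg.norm(y); z=np.array(z)/np.linalg.norm(z); x=np.cross(y,z)
    return R.from_matrix(np.c_[x,y,z])
CY=np.array([np.sin(.17),np.cos(.17),0]); CX=np.array([CY[1],-CY[0],0]); C0=np.array([.5295,-.126,0])
QC=tool(-CY,[0,0,-1])
E
python3 - <<'E'
from h import *
rel((C0+[0,0,.19],QC))
print(ray("top",[[196.7,234.1],[308.9,229.3]],.012))
s=cams.snapshot("wrist");cv2.imwrite("pics/w1.png",s[:,:,::-1])
E
```

```text
turn [0.0, -0.0, 0.4099] trans [0.4844, -0.3768, 0.0677] rows 9.9
[[0.49492369 0.31894362 0.012     ]
 [0.49970406 0.04006941 0.012     ]]
```

View pics/w1.png

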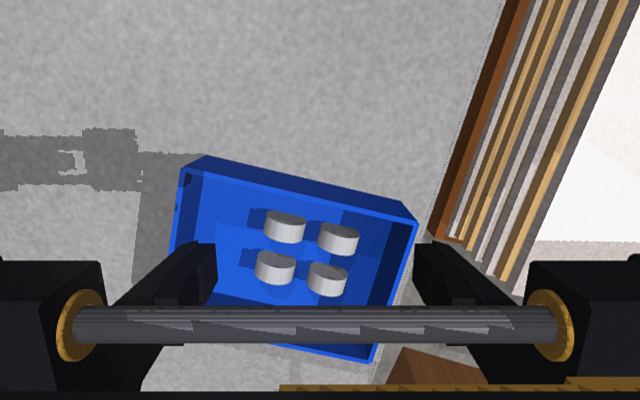

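The wrist view shows the two fingers (around x=210 and 415 px) over a blue tray. Moving above the fin.

jog_arm(turn=[[0, 0, 0.1], [0, 0, 0.2], [0, 0, 0.3], [0, 0, 0.41], [0, 0, 0.41], [0, 0, 0.41], [0, 0, 0.41], [0, 0, 0.41], [0, 0, 0.41], [0, 0, 0.41], [0, 0, 0.41], [0, 0, 0.41]], translation=[[0.048, -0.037, 0], [0.096, -0.074, 0], [0.144, -0.111, 0], [0.192, -0.148, 0], [0.24, -0.185, 0.01], [0.288, -0.222, 0.02], [0.336, -0.26, 0.03], [0.384, -0.297, 0.045], [0.432, -0.334, 0.06], [0.484, -0.377, 0.068], [0.484, -0.377, 0.068], [0.484, -0.377, 0.068]], grip=[0, 0, 0, 0, 0, 0, 0, 0, 0, 0, 0, 0])

```text
clock: 2.95
tool_pos: [0.529, -0.1259, 0.1896]
eef_rot: [0.996, -0.084, -0.0, 0.0]
contact_force: [0.9, -0.9, 0.6]
opening: 0.999
finger_force: 0.0
```

Run:
```python
from h import *
s=r.get_state(); p=cams.camera_params("wrist"); im=cams.snapshot("wrist")
Q=R.from_quat(s["eef_rot"]); print("cam in tool",Q.inv().apply(p["eye"]-s["tool_pos"]), (Q.inv()*R.from_quat(p["orientation"])).as_matrix().round(3).tolist(), p["fx"])
print(s["clock"],s["tool_pos"],s["q"].round(3))
hsv=cv2.cvtColor(im,cv2.COLOR_RGB2HSV)
b=cv2.inRange(hsv,(105,120,60),(128,255,255))
n,l,st,_=cv2.connectedComponentsWithStats(b); k=1+st[1:,4].argmax(); print(st[k]); print("blue",rect("wrist",l==k,.061))
print("fin",[(d["position"].round(4) if hasattr(d["position"],"round") else d["position"],d["p"]) for d in models.place_of("wrist","cover_fin")])
cv2.imwrite("pics/w2.png",im[:,:,::-1])
im=cams.snapshot("scene");cv2.imwrite("pics/s2.png",im[:300,200:640,::-1])
```

```text
cam in tool [ 7.11264569e-02 -7.33425148e-05 -1.26313909e-01] [[-0.002, 0.962, 0.273], [1.0, 0.001, 0.002], [0.001, 0.273, -0.962]] 356.34081172593875
2.95 [ 0.52898565 -0.12589491  0.18963335] [ 0.139  0.679  0.017  1.886 -0.018  0.577 -1.573]
[  224   134   177   121 17131]
blue (array([ 0.5293, -0.1252]), array([0.1252, 0.0923]), 'yaw(y axis)', -0.1696)
fin [([0.5315, -0.1255, 0.1006], 0.82)]
```

View pics/s2.png

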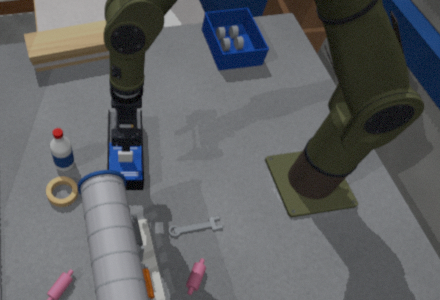

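View pics/w2.png

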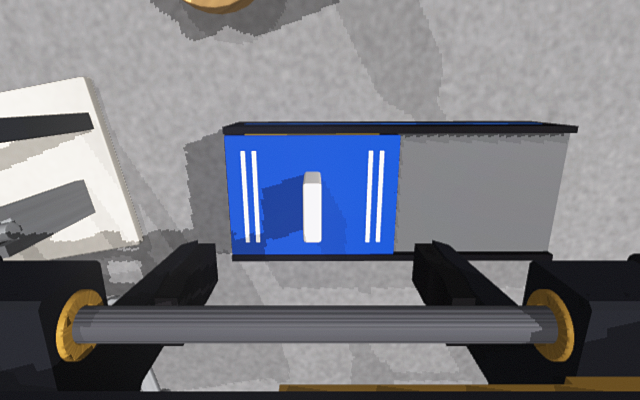

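Scene crop: gripper hangs over the blue cover, crop (127,130). Wrist: cover blue 224–400 px, fin at (312,207). I check which way the wide gripper body lies, for the duct clearance.

Run:
```python
from h import *
im=cams.snapshot("scene")[:,:,::-1].copy(); s=r.get_state();Q=R.from_quat(s["eef_rot"])
x0,y0,w,h,f=270,60,110,140,5
c=cv2.resize(im[y0:y0+h,x0:x0+w],None,fx=4.2,fy=4.2,interpolation=cv2.INTER_CUBIC)
def box(hx,hy,a,col):
    P=np.array([[sx*hx,sy*hy,-a] for sx,sy in [(1,1),(1,-1),(-1,-1),(-1,1)]])
    uv=(proj("scene",Q.apply(P)+s["tool_pos"])-[x0,y0]+.5)*4.2
    cv2.polylines(c,[uv.astype(int)],True,col,1)
box(.0375,.0935,.045,(0,255,255));box(.0375,.0935,.1,(0,255,255));box(.0935,.0375,.045,(0,0,255));box(.01,.0615,0,(0,255,0))
cv2.imwrite("pics/s3.png",c)
```

```text
(no output)
```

View pics/s3.png

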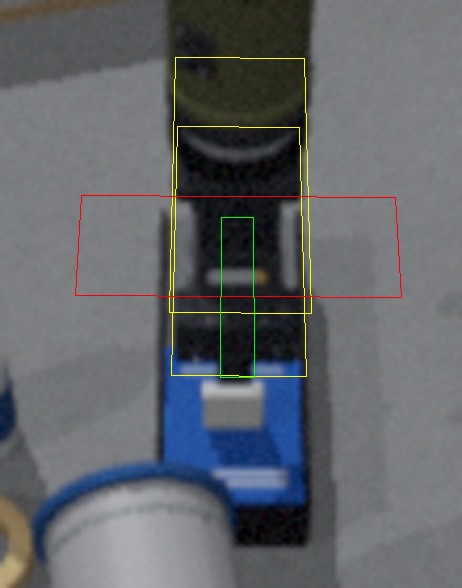

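The body is wide along the closing line (yellow outline matches). Now open the cover.

jog_arm(turn=[[0, 0, 0], [0, 0, 0], [0, 0, 0], [0, 0, 0], [0, 0, 0], [0, 0, 0], [0, 0, 0], [0, 0, 0], [0, 0, 0], [0, 0, 0], [0, 0, 0], [0, 0, 0], [0, 0, 0], [0, 0, 0]], translation=[[0, 0, 0.05], [0, 0, 0.09], [0, 0, 0.101], [0, 0, 0.101], [0, 0, 0.101], [0, 0, 0.101], [0, 0, 0.101], [0, 0, 0.101], [0, 0.03, 0.101], [0, 0.06, 0.101], [0, 0.09, 0.101], [0, 0.115, 0.101], [0, 0.121, 0.101], [0, 0.121, 0.101]], grip=[0, 0, 0.3, 0.9, 0.9, 0.9, 0.9, 0.9, 0.9, 0.9, 0.9, 0.9, 0.9, 0.9], force=20)

```text
clock: 4.9
tool_pos: [0.5092, -0.2461, 0.0889]
eef_rot: [0.996, -0.085, 0.001, 0.001]
contact_force: [3.1, -3.3, -1.6]
opening: 0.134
finger_force: 20.0
```

Run:
```python
from plant import r
s=r.get_state(); print(repr({k:s[k] for k in("q","tool_pos","eef_rot","contact_force","opening")}))
```

```text
{'q': array([ 0.38215619,  0.86235457, -0.02389602,  1.87570633,  0.04898317,
        0.40196201, -1.419788  ]), 'tool_pos': array([ 0.50921523, -0.24613681,  0.0888972 ]), 'eef_rot': array([ 9.96365436e-01, -8.51734442e-02,  8.88639377e-04,  7.83326301e-04]), 'contact_force': array([ 3.0754035 , -3.26456309, -1.61907224]), 'opening': 0.13441901954710828}
```

jog_arm(turn=[[0, 0, 0], [0, 0, 0], [0, 0, 0], [0, 0, 0], [0, 0, 0], [0, 0.15, 0], [0, 0.3, 0], [0, 0.4, 0], [0, 0.4, 0]], translation=[[0, 0, 0], [0, 0, 0], [0, 0, -0.03], [0, 0, -0.09], [0, -0.02, -0.15], [-0.02, -0.06, -0.2], [-0.04, -0.1, -0.25], [-0.05, -0.13, -0.27], [-0.05, -0.13, -0.27]], grip=[0.4, 0, 0, 0, 0, 0, 0, 0, 0])

```text
clock: 6.02
tool_pos: [0.4796, -0.1049, 0.3601]
eef_rot: [0.977, -0.08, 0.199, 0.016]
contact_force: [-0.0, -0.1, 0.7]
opening: 0.999
finger_force: 0.0
```

```bash
cat > kin.py <<'E'
import numpy as np, json, itertools
from scipy.optimize import least_squares
from scipy.spatial.transform import Rotation as R
D=[([1.36480581,.68906467,-.19459853,1.56528768,.15727628,.90249394,-.21510237],[.14847432,-.60714066,.25776804],[.992821009,.119609533,2.2558e-5,6.0243e-5]),
([.38215619,.86235457,-.02389602,1.87570633,.04898317,.40196201,-1.419788],[.50921523,-.24613681,.0888972],[.996365436,-.0851734442,.000888639,.00078332])]
def fk(q,p):
    sg,of,h,a1,L1,a2,L2,a3,L3=p[:7],p[7:14],*p[14:21]
    T=R.identity(); x=np.array([0,0,h]); 
    off=[(0,0,0),(a1,0,0),(0,0,L1),(a2,0,0),(0,0,L2),(a3,0,0),(0,0,L3)]
    off=[(a1,0,0),(0,0,L1),(a2,0,0),(0,0,L2),(0,0,0),(a3,0,L3),(0,0,0)]
    for i in range(7):
        T=T*R.from_euler("zyzyzyz"[i],sg[i]*q[i]+of[i]); x=x+T.apply(off[i])
    return x,T
E
python3 - <<'E'
from plant import r
from kin import *
s=r.get_state(); print(s["clock"],s["q"].round(3),s["tool_pos"].round(4),s["contact_force"].round(1))
D.append((s["q"].tolist(),s["tool_pos"].tolist(),s["eef_rot"].tolist()))
best=None
for sz in itertools.product([1,-1],repeat=4):
    sg=[sz[0],1,sz[1],1,sz[2],1,sz[3]]
    for o1 in(0,np.pi/2,-np.pi/2,np.pi):
      for o7 in(0,np.pi/2,-np.pi/2,np.pi):
        of=[o1,0,0,0,0,0,o7]
        e=0
        for q,p,o in D:
            T=R.identity()
            for i in range(7): T=T*R.from_euler("zyzyzyz"[i],sg[i]*q[i]+of[i])
            e+=(R.from_quat(o).inv()*T).magnitude()
        if best is None or e<best[0]: best=(e,sg,of); print(e,sg,of)
_,sg,of=best
def f(v): return np.concatenate([fk(q,[*sg,*of,*v])[0]-p for q,p,o in D])
for reg in (1e-3,):
    w=least_squares(lambda v:np.r_[f(v),reg*(v-[.35,0,.5,0,.35,0,.3])],[.35,0,.5,0,.35,0,.3]); print(w.x.round(4),np.abs(f(w.x)).max())
E
```

```text
6.025 [ 0.103  0.238  0.007  2.152  0.055  0.352 -1.673] [ 0.4796 -0.1049  0.3601] [-0.  -0.1  0.7]
4.554712813409202 [1, 1, 1, 1, 1, 1, 1] [0, 0, 0, 0, 0, 0, 0]
1.1473782745639585 [1, 1, 1, 1, 1, 1, 1] [0, 0, 0, 0, 0, 0, -1.5707963267948966]
0.9909224064913484 [1, 1, -1, 1, 1, 1, 1] [0, 0, 0, 0, 0, 0, -1.5707963267948966]
0.8821055694644544 [1, 1, -1, 1, -1, 1, 1] [0, 0, 0, 0, 0, 0, -1.5707963267948966]
0.7223445185315126 [-1, 1, 1, 1, 1, 1, -1] [0, 0, 0, 0, 0, 0, 1.5707963267948966]
0.4510238173796774 [-1, 1, 1, 1, -1, 1, -1] [0, 0, 0, 0, 0, 0, 1.5707963267948966]
1.8159579224035298e-08 [-1, 1, -1, 1, -1, 1, -1] [0, 0, 0, 0, 0, 0, 1.5707963267948966]
[ 0.0219  0.3431  0.4161  0.7962  0.0457  0.6361 -0.4402] 0.029902215994604256
```

Run:
```python
from plant import r
from kin import *
s=r.get_state()
P=[(d[0],d[1]) for d in D]+[([.139,.679,.017,1.886,-.018,.577,-1.573],[.52898565,-.12589491,.18963335]),(s["q"],s["tool_pos"])]
sg=[-1,1,-1,1,-1,1,-1]; of=[0]*6+[np.pi/2]
A=[];b=[]
for q,p in P:
    T=R.identity(); c=[np.array([0,0,1.])]
    for i in range(6):
        T=T*R.from_euler("zyzyzyz"[i],sg[i]*q[i]+of[i]); M=T.as_matrix()
        c+= {0:[M[:,0]],1:[M[:,2]],2:[M[:,0]],3:[M[:,0],M[:,2]],4:[M[:,0]],5:[M[:,0],M[:,2]]}[i]
    A.append(np.array(c).T); b+=list(p)
A=np.vstack(A);b=np.array(b)
names="h x1 L1 x3 x4 L2 x5 x6 L3".split()
for cols in [[0,2,5,8],[0,2,3,4,5,8],[0,2,5,7,8],[0,1,2,5,8],list(range(9))]:
    x,res,rk,sv=np.linalg.lstsq(A[:,cols],b,rcond=None); print([names[c] for c in cols],x.round(4),np.abs(A[:,cols]@x-b).max().round(4),sv.round(3)[-2:])
```

```text
['h', 'L1', 'L2', 'L3'] [0.3395 0.6009 0.2996 0.3666] 0.0459 [0.314 0.231]
['h', 'L1', 'x3', 'x4', 'L2', 'L3'] [ 0.467   0.7737 -0.1736  0.0477  0.3846  0.6393] 0.0503 [0.291 0.076]
['h', 'L1', 'L2', 'x6', 'L3'] [0.4133 0.7674 0.3632 0.1512 0.5112] 0.0506 [0.306 0.138]
['h', 'x1', 'L1', 'L2', 'L3'] [0.3275 0.0235 0.5777 0.2871 0.3454] 0.0458 [0.306 0.178]
['h', 'x1', 'L1', 'x3', 'x4', 'L2', 'x5', 'x6', 'L3'] [ 0.3311 -0.0315  0.509   0.0079 -0.4644  0.3448  0.4371 -0.0373  0.2627] 0.0514 [0.059 0.035]
```

Run:
```python
from plant import r
from kin import *
s=r.get_state()
P=[(d[0],d[1]) for d in D]+[([.139,.679,.017,1.886,-.018,.577,-1.573],[.52898565,-.12589491,.18963335]),(s["q"],s["tool_pos"])]
sg=[-1,1,-1,1,-1,1,-1]; of=[0]*6+[np.pi/2]
A=[];b=[]
for q,p in P:
    T=R.identity(); c=[np.array([0,0,1.])]
    for i in range(6):
        T=T*R.from_euler("zyzyzyz"[i],sg[i]*q[i]+of[i]); M=T.as_matrix()
        c+= {0:[M[:,0],M[:,1]],1:[M[:,2]],2:[M[:,0],M[:,1]],3:[M[:,0],M[:,2]],4:[M[:,0],M[:,1]],5:[M[:,0],M[:,2]]}[i]
    A.append(np.array(c).T); b+=list(p)
A=np.vstack(A);b=np.array(b)
names="h x1 y1 L1 x3 y3 x4 L2 x5 y5 x6 L3".split()
for u in ["h L1 L2 L3 y1","h L1 L2 L3 y1 y3","h L1 L2 L3 y1 y3 y5","h x1 L1 L2 L3 y1 y3 y5","h L1 x3 L2 L3 y1 y3 y5","h L1 L2 x5 L3 y1 y3 y5", "h L1 L2 x6 L3 y1 y3 y5"]:
    cols=[names.index(n) for n in u.split()]
    x,res,rk,sv=np.linalg.lstsq(A[:,cols],b,rcond=None); print(u,x.round(4),np.abs(A[:,cols]@x-b).max().round(4),sv.round(3)[-2:])
```

```text
h L1 L2 L3 y1 [ 0.3436  0.5643  0.3462  0.3041 -0.0459] 0.0027 [0.311 0.227]
h L1 L2 L3 y1 y3 [ 0.3469  0.5635  0.3447  0.3072 -0.0186 -0.0273] 0.0004 [0.229 0.114]
h L1 L2 L3 y1 y3 y5 [ 3.469e-01  5.635e-01  3.446e-01  3.073e-01 -1.860e-02 -2.700e-02
 -3.000e-04] 0.0004 [0.128 0.07 ]
h x1 L1 L2 L3 y1 y3 y5 [ 3.468e-01  2.000e-04  5.634e-01  3.445e-01  3.072e-01 -1.850e-02
 -2.690e-02 -6.000e-04] 0.0003 [0.125 0.066]
h L1 x3 L2 L3 y1 y3 y5 [ 0.3476  0.5643 -0.0011  0.3453  0.3086 -0.0184 -0.0285  0.0011] 0.0003 [0.104 0.047]
h L1 L2 x5 L3 y1 y3 y5 [ 3.476e-01  5.647e-01  3.452e-01  1.200e-03  3.078e-01 -2.080e-02
 -2.530e-02  3.000e-04] 0.0003 [0.074 0.048]
h L1 L2 x6 L3 y1 y3 y5 [ 0.3476  0.5648  0.3453  0.0012  0.3083 -0.0184 -0.0287  0.0012] 0.0003 [0.12  0.056]
```

```bash
cat > kin.py <<'E'
import numpy as np
from scipy.optimize import least_squares
from scipy.spatial.transform import Rotation as R
SG=[-1,1,-1,1,-1,1,-1]; OF=[0]*6+[np.pi/2]
OFF=[(0,-.0186,0),(0,0,.5635),(0,-.0273,0),(0,0,.3447),(0,0,0),(0,0,.3072),(0,0,0)]
LO=np.array([-3.01,-.46,-1.47,.13,-1,.04,-2.66]);HI=np.array([3.01,2.08,1.51,2.56,4.14,2.09,2.66])
def fk(q,all=False):
    T=R.identity(); x=np.array([0,0,.3469]); X=[x]
    for i in range(7):
        T=T*R.from_euler("zyzyzyz"[i],SG[i]*q[i]+OF[i]); x=x+T.apply(OFF[i]); X.append(x)
    return (x,T,X) if all else (x,T)
def ik(p,Q,q0,w=0.003):
    q0=np.clip(q0,LO+.03,HI-.03)
    def f(q):
        x,T=fk(q); return np.r_[(x-p)*5,(Q.inv()*T).as_rotvec(),w*(q-q0)]
    s=least_squares(f,q0,bounds=(LO+.02,HI-.02)); x,T=fk(s.x)
    return s.x,np.linalg.norm(x-p),(Q.inv()*T).magnitude()
E
cat >> h.py <<'E'
RY=np.array([-.017,1,0]);RX=np.array([1,.017,0]);O0=np.array([.547,.247,.1]);DUCT=np.array([.062,.21])
def lean(deg,sgn=1):
    t=np.radians(deg); z=RX*np.sin(t)+np.array([0,0,-np.cos(t)]); y=RX*np.cos(t)+np.array([0,0,np.sin(t)])
    return tool(sgn*y,z)
E
python3 - <<'E'
from h import *; from kin import *
q0=r.get_state()["q"]; rng=np.random.default_rng(0)
for th in (30,35,40,50,60,65):
  for sg in(1,-1):
    Q=lean(th,sg); p=O0-.01*Q.as_matrix()[:,2]; S=[]
    for k in range(12):
        g=q0 if k==0 else rng.uniform(LO,HI)
        q,e,a=ik(p,Q,g,1e-3)
        if e<.004 and a<.02: S.append(q)
    S.sort(key=lambda q:np.abs(q-q0).max())
    print(th,sg,len(S))
    for q in S[:2]: print("   ",q.round(2),"elbow",fk(q,True)[2][3].round(2))
E
```

```text
30 1 8
    [ 0.03  1.26 -1.35  2.16  1.88  1.49 -2.15] elbow [ 0.54 -0.04  0.49]
    [ 0.05  1.33 -1.45  2.16  1.89  1.6  -2.11] elbow [ 0.55 -0.05  0.45]
30 -1 9
    [-0.53  0.85 -0.22  2.19  2.18  0.56  0.37] elbow [0.39 0.18 0.71]
    [-0.35  0.89 -0.52  2.18  2.01  0.76  0.6 ] elbow [0.44 0.11 0.69]
35 1 9
    [-0.02  1.24 -1.27  2.22  1.97  1.52 -2.28] elbow [ 0.54 -0.01  0.5 ]
    [-0.12  1.09 -1.01  2.23  2.    1.27 -2.42] elbow [0.51 0.03 0.58]
35 -1 6
    [-0.46  0.9  -0.39  2.24  2.19  0.81  0.36] elbow [0.42 0.16 0.69]
    [-0.5   0.89 -0.32  2.24  2.22  0.77  0.31] elbow [0.41 0.17 0.69]
40 1 6
    [-0.07  1.25 -1.21  2.28  2.06  1.58 -2.39] elbow [0.54 0.01 0.5 ]
    [-0.01  1.41 -1.45  2.27  2.07  1.82 -2.24] elbow [ 0.56 -0.02  0.41]
40 -1 9
    [-0.37  0.98 -0.6   2.29  2.18  1.09  0.38] elbow [0.46 0.13 0.65]
    [-0.52  0.93 -0.34  2.3   2.29  0.93  0.2 ] elbow [0.42 0.19 0.67]
50 1 9
    [-0.19  1.28 -1.08  2.36  2.2   1.76 -2.6 ] elbow [0.54 0.07 0.48]
    [-0.21  1.25 -1.02  2.36  2.2   1.72 -2.64] elbow [0.54 0.08 0.5 ]
50 -1 8
    [-0.36  1.13 -0.72  2.37  2.24  1.49  0.3 ] elbow [0.5  0.15 0.57]
    [-0.43  1.09 -0.6   2.38  2.27  1.41  0.21] elbow [0.48 0.17 0.59]
60 1 8
    [-0.24  1.42 -1.07  2.41  2.33  2.07 -2.64] elbow [0.55 0.1  0.41]
    [-0.24  1.42 -1.07  2.41  2.33  2.07 -2.64] elbow [0.55 0.1  0.41]
60 -1 7
    [-0.45  1.25 -0.67  2.42  2.29  1.79  0.15] elbow [0.5  0.2  0.51]
    [-0.53  1.21 -0.53  2.43  2.3   1.7   0.04] elbow [0.48 0.23 0.53]
65 1 5
    [-1.39  1.65  1.    2.48  2.99  1.12  1.68] elbow [0.13 0.55 0.33]
    [-1.46  2.    1.49  2.48  3.43  1.22  1.04] elbow [0.08 0.52 0.14]
65 -1 6
    [-0.59  1.27 -0.46  2.44  2.31  1.81 -0.06] elbow [0.47 0.27 0.5 ]
    [-0.73  1.24 -0.24  2.44  2.33  1.66 -0.23] elbow [0.43 0.32 0.52]
```

```bash
cat >> kin.py <<'E'
def sim(q,p0,Q0,p1,Q1,n,show=True):
    d=(Q0.inv()*Q1).as_rotvec(); mx=0; lo=9
    for k in range(1,n+1):
        t=k/n; qn,e,a=ik(p0+(p1-p0)*t,Q0*R.from_rotvec(d*t),q,.01); mx=np.maximum(mx,abs(qn-q)); q=qn
        if e>.004 or a>.03: print("bad",k,e,a,q.round(2))
    if show: print("q",q.round(2),"maxstep",mx.round(2))
    return q
E
python3 - <<'E'
from h import *; from kin import *
s=r.get_state();q0=s["q"];p0=s["tool_pos"];Q0=R.from_quat(s["eef_rot"])
G=lean(62,-1); z=G.as_matrix()[:,2]; pre=O0-.12*z
for deg,mid in [(10,(.45,.0,.36)),(20,(.42,.1,.36)),(30,(.42,.12,.36)),(20,(.45,.15,.38))]:
    M=lean(deg,-1); mid=np.array(mid); print(deg,mid)
    q=sim(q0,p0,Q0,mid,M,12); q=sim(q,mid,M,pre,G,10); q=sim(q,pre,G,O0-.01*z,G,5)
E
```

```text
10 [0.45 0.   0.36]
q [-0.79  0.37  0.97  2.08 -0.5   0.73 -2.64] maxstep [0.15 0.04 0.18 0.01 0.12 0.05 0.14]
bad 4 0.010022118344124819 0.11343551201835568 [-0.86  0.39  0.59  2.37 -0.98  0.06 -2.51]
bad 5 0.018257823941728892 0.2105003843845861 [-1.    0.47  0.68  2.36 -0.98  0.06 -2.61]
bad 6 0.026062831337874758 0.3053287927142286 [-1.07  0.53  0.7   2.34 -0.98  0.06 -2.64]
bad 7 0.03391701193399784 0.4063952970154775 [-1.11  0.58  0.69  2.31 -0.98  0.06 -2.64]
bad 8 0.04132654552896756 0.5087592500953532 [-1.15  0.64  0.69  2.28 -0.98  0.06 -2.64]
bad 9 0.048124634399448106 0.6103136561853129 [-1.19  0.69  0.69  2.25 -0.98  0.06 -2.64]
bad 10 0.05425699311032209 0.7100667696296653 [-1.23  0.75  0.7   2.22 -0.98  0.06 -2.64]
q [-1.23  0.75  0.7   2.22 -0.98  0.06 -2.64] maxstep [0.15 0.08 0.27 0.11 0.26 0.25 0.15]
bad 1 0.0525384013598012 0.7097343152271472 [-1.18  0.78  0.66  2.18 -0.98  0.06 -2.64]
bad 2 0.05089181121610375 0.7080431394025445 [-1.13  0.81  0.63  2.14 -0.98  0.06 -2.64]
bad 3 0.04931314974104603 0.7050801080957771 [-1.08  0.84  0.61  2.09 -0.98  0.06 -2.64]
bad
[... 4120 characters left out ...]
747553417336 0.710065847980015 [-1.23  0.75  0.7   2.22 -0.98  0.06 -2.64]
q [-1.23  0.75  0.7   2.22 -0.98  0.06 -2.64] maxstep [0.12 0.08 0.27 0.09 0.13 0.29 0.07]
bad 1 0.0525384007647139 0.7097343163285832 [-1.18  0.78  0.66  2.18 -0.98  0.06 -2.64]
bad 2 0.05089181131867722 0.7080431392176854 [-1.13  0.81  0.63  2.14 -0.98  0.06 -2.64]
bad 3 0.04931315049409151 0.7050801067789213 [-1.08  0.84  0.61  2.09 -0.98  0.06 -2.64]
bad 4 0.04779751550490993 0.7009234509305301 [-1.04  0.87  0.58  2.05 -0.98  0.06 -2.64]
bad 5 0.04634133279250654 0.6956399341116323 [-1.    0.89  0.56  2.01 -0.98  0.06 -2.64]
q [-1.    0.89  0.56  2.01 -0.98  0.06 -2.64] maxstep [0.05 0.03 0.03 0.04 0.   0.   0.  ]
```

```bash
cat >> kin.py <<'E'
def goal(p,Q,q0,n=25,seed=0):
    rng=np.random.default_rng(seed); S=[]
    for k in range(n):
        q,e,a=ik(p,Q,rng.uniform(LO,HI),1e-3)
        if e<.002 and a<.01:
            q,e,a=ik(p,Q,.5*q+.5*np.array(q0),3e-3)
            if e<.003 and a<.02: S.append(q)
    return sorted(S,key=lambda q:np.abs(q-q0).max())[:3]
def rows(q0,q1,n,base=None):
    p0,Q0=base or fk(q0); Z=[]
    q=np.array(q0)
    for k in range(1,n+1):
        t=k/n; x,T=fk(q0+(q1-q0)*t); qn,e,a=ik(x,T,q,.01)
        Z.append((np.round((Q0.inv()*T).as_rotvec(),3).tolist(),np.round(Q0.inv().apply(x-p0),3).tolist(),x.round(3).tolist(),T.as_matrix()[:,2].round(2).tolist(),qn.round(2).tolist())); q=qn
    for i in range(5): print(["turn","trans","xyz","z","q"][i]); print([z[i] for z in Z])
E
python3 - <<'E'
from h import *; from kin import *
q0=r.get_state()["q"]
G=lean(62,-1); z=G.as_matrix()[:,2]; pre=O0-.12*z
S=goal(pre,G,q0); print(np.round(S,2))
rows(q0,S[0],14)
sim(S[0],pre,G,O0-.01*z,G,4)
E
```

```text
[]Traceback (most recent call last):
  File "<stdin>", line 5, in <module>
IndexError: list index out of range
```

Run:
```python
from h import *; from kin import *
q0=r.get_state()["q"]
for th in (56,60,62):
  for back in ([-.05,0,0],[-.08,0,.03],[-.08,0,.08],[-.05,0,.05],[-.1,0,.12]):
    G=lean(th,-1); z=G.as_matrix()[:,2]; p=O0-.01*z+np.array(back)
    S=goal(p,G,q0,12); print(th,back,len(S),S and S[0].round(2))
```

```text
56 [-0.05, 0, 0] 3 [-0.67  1.18 -0.46  2.52  2.23  1.63 -0.13]
56 [-0.08, 0, 0.03] 0 []
56 [-0.08, 0, 0.08] 0 []
56 [-0.05, 0, 0.05] 3 [-0.6   1.06 -0.59  2.54  2.15  1.6  -0.01]
56 [-0.1, 0, 0.12] 0 []
60 [-0.05, 0, 0] 3 [-0.75  1.23 -0.37  2.54  2.23  1.69 -0.25]
60 [-0.08, 0, 0.03] 0 []
60 [-0.08, 0, 0.08] 0 []
60 [-0.05, 0, 0.05] 3 [-0.41  1.29 -1.05  2.54  2.05  2.07  0.21]
60 [-0.1, 0, 0.12] 0 []
62 [-0.05, 0, 0] 3 [-0.75  1.26 -0.39  2.54  2.21  1.76 -0.27]
62 [-0.08, 0, 0.03] 0 []
62 [-0.08, 0, 0.08] 0 []
62 [-0.05, 0, 0.05] 0 []
62 [-0.1, 0, 0.12] 0 []
```

```bash
cat >> h.py <<'E'
def grid(x,y,a): return np.array(np.meshgrid(np.linspace(*x,5),np.linspace(*y,9),-np.linspace(*a,7))).reshape(3,-1).T
HAND=np.vstack([grid((-.0375,.0375),(-.0935,.0935),(.045,.15)),grid((-.009,.009),(-.0615,.0615),(-.019,.045)),grid((.0375,.09),(-.03,.03),(.10,.16))])
RO=O0-.065*RY*[1,1,0]; RO=np.array([RO[0],RO[1],0])
def clear(q):
    from kin import fk
    x,T,X=fk(q,True); P=T.apply(HAND)+x
    e,w=X[4-1],X[4]
    F=e+(w-e)*np.linspace(0,1,15)[:,None]
    def duct(P,rad):
        d=P-RO; rx=d@RX; ry=d@RY; m=ry>-.16
        return (np.hypot(rx-.062,P[:,2]-.21)-.056-rad)[m].min() if m.any() else 9.
    d=P-RO; m=(abs(d@RY)<.14)&(abs(d@RX)<.03)
    return round(duct(P,0),3),round(duct(F,.065),3),round((P[m,2]-.1).min(),3) if m.any() else 9,round(P[:,2].min(),3)
E
python3 - <<'E'
from h import *; from kin import *
q0=r.get_state()["q"]
G=lean(58,-1); z=G.as_matrix()[:,2]; pg=O0-.011*z; pre=pg+[-.043,0,.027]
S=goal(pre,G,q0,25)
for s in S:
    print(s.round(2),[clear(q0+(s-q0)*t) for t in np.linspace(0,1,8)])
    q=sim(s,pre,G,pg,G,4); print(clear(q)); q=sim(q,pg,G,pg+[0,0,.02],G,2); print(clear(q)); q=sim(q,pg+[0,0,.02],G,pg+[-.05,0,.03],G,2); print(clear(q))
E
```

```text
[-0.66  1.13 -0.47  2.53  2.21  1.63 -0.11] [(9.0, 9.0, 9, np.float64(0.339)), (np.float64(0.181), 9.0, 9, np.float64(0.251)), (np.float64(0.145), np.float64(0.259), 9, np.float64(0.217)), (np.float64(0.121), np.float64(0.22), 9, np.float64(0.196)), (np.float64(0.079), np.float64(0.201), 9, np.float64(0.173)), (np.float64(0.063), np.float64(0.204), 9, np.float64(0.145)), (np.float64(-0.004), np.float64(0.226), np.float64(0.037), np.float64(0.109)), (np.float64(0.018), np.float64(0.234), np.float64(0.036), np.float64(0.071))]
q [-0.59  1.16 -0.42  2.43  2.32  1.57 -0.02] maxstep [0.02 0.01 0.01 0.03 0.03 0.02 0.03]
(np.float64(0.004), np.float64(0.192), np.float64(-0.056), np.float64(0.044))
q [-0.58  1.11 -0.43  2.44  2.3   1.53  0.  ] maxstep [0.   0.03 0.   0.01 0.01 0.02 0.01]
(np.float64(-0.008), np.float64(0.206), np.float64(-0.036), np.float64(0.064))
q [-0.54  1.19 -0.73  2.54  2.12  1.81  0.02] maxstep [0.09 0.07 0.28 0.06 0.13 0.22 0.08]
(np.float64(0.023), np.float64(0.21), np.float64(0.052), np.float64(0.074))
[-0.66  1.13 -0.47  2.53  2.21  1.63 -0.11] [(9.0, 9.0, 9, np.f
[... 1310 characters left out ...]
loat64(0.204), 9, np.float64(0.145)), (np.float64(-0.004), np.float64(0.226), np.float64(0.037), np.float64(0.109)), (np.float64(0.018), np.float64(0.234), np.float64(0.036), np.float64(0.071))]
q [-0.59  1.16 -0.42  2.43  2.32  1.57 -0.02] maxstep [0.02 0.01 0.01 0.03 0.03 0.02 0.03]
(np.float64(0.004), np.float64(0.192), np.float64(-0.056), np.float64(0.044))
q [-0.58  1.11 -0.43  2.44  2.3   1.53  0.  ] maxstep [0.   0.03 0.   0.01 0.01 0.02 0.01]
(np.float64(-0.008), np.float64(0.206), np.float64(-0.036), np.float64(0.064))
q [-0.54  1.19 -0.73  2.54  2.12  1.81  0.02] maxstep [0.09 0.07 0.28 0.06 0.13 0.22 0.08]
(np.float64(0.023), np.float64(0.21), np.float64(0.052), np.float64(0.074))
```

```bash
sed -i 's/(-.0615,.0615)/(-.047,.047)/; s/-.056-rad/-.050-rad/' h.py
python3 - <<'E'
from h import *; from kin import *
f=lambda q:[float(v) for v in clear(q)[:3]]
q0=r.get_state()["q"]
G=lean(58,-1); z=G.as_matrix()[:,2]; pg=O0-.011*z; pre=pg+[-.043,0,.027]
q=goal(pre,G,q0,12)[0]; print("pre",q.round(2),f(q))
qq=sim(q,pre,G,pg,G,4); print(f(qq)); qq=sim(qq,pg,G,pg+[0,0,.02],G,2); print(f(qq))
for th,off in [(45,[-.09,0,.06]),(40,[-.09,-.03,.08])]:
    W=lean(th,-1); w=pg+np.array(off); S=goal(w,W,q0,12)
    if not S: print(th,off,"none"); continue
    s=S[0]; print(th,off,s.round(2),[f(q0+(s-q0)*t)[0] for t in np.linspace(0,1,12)])
    e=sim(s,w,W,pre,G,3); print([f(s+(e-s)*t)[0] for t in (.3,.6,1)])
E
```

```text
pre [-0.66  1.13 -0.47  2.53  2.21  1.63 -0.11] [0.037, 0.24, 0.033]
q [-0.59  1.16 -0.42  2.43  2.32  1.57 -0.02] maxstep [0.02 0.01 0.01 0.03 0.03 0.02 0.03]
[0.01, 0.198, -0.044]
q [-0.58  1.11 -0.43  2.44  2.3   1.53  0.  ] maxstep [0.   0.03 0.   0.01 0.01 0.02 0.01]
[0.012, 0.212, -0.024]
45 [-0.09, 0, 0.06] [-0.54  0.93 -0.72  2.54  2.02  1.36  0.13] [9.0, 0.169, 0.168, 0.156, 0.13, 0.117, 0.096, 0.103, 0.109, 0.066, 0.053, 0.067]
q [-0.52  1.2  -0.73  2.53  2.15  1.81  0.05] maxstep [0.06 0.12 0.12 0.01 0.06 0.23 0.05]
[0.053, 0.044, 0.037]
40 [-0.09, -0.03, 0.08] [-0.4   0.82 -0.78  2.54  1.99  1.2   0.27] [9.0, 0.17, 0.176, 0.161, 0.125, 0.112, 0.098, 0.108, 0.118, 0.075, 0.058, 0.064]
q [-0.36  1.34 -1.07  2.52  2.11  2.07  0.28] maxstep [0.11 0.27 0.36 0.02 0.12 0.49 0.07]
[0.046, 0.038, 0.037]
```

Run:
```python
from h import *; from kin import *
f=lambda q:[float(v) for v in clear(q)[:3]]
q0=r.get_state()["q"]
G=lean(58,-1); z=G.as_matrix()[:,2]; pg=O0-.011*z; pre=pg+[-.043,0,.027]
W=lean(45,-1); w=pg+np.array([-.07,0,.05]); s=goal(w,W,q0,12)[0]
print(s.round(2),[f(q0+(s-q0)*t)[0] for t in np.linspace(0,1,12)])
rows(q0,s,13)
e=sim(s,w,W,pre,G,3); print([f(s+(e-s)*t)[0] for t in (.3,.6,1)])
```

```text
[-0.5   0.94 -0.69  2.5   2.07  1.33  0.17] [9.0, 0.167, 0.168, 0.151, 0.122, 0.107, 0.081, 0.088, 0.094, 0.049, 0.036, 0.051]
turn
[[-0.009, -0.146, -0.377], [-0.006, -0.282, -0.757], [0.004, -0.407, -1.139], [0.018, -0.522, -1.521], [0.032, -0.627, -1.904], [0.042, -0.72, -2.285], [0.041, -0.801, -2.663], [-0.017, 0.857, 3.004], [0.031, 0.714, 2.661], [0.095, 0.578, 2.327], [0.173, 0.45, 2.004], [0.265, 0.33, 1.693], [0.372, 0.217, 1.398]]
trans
[[-0.046, -0.023, 0.025], [-0.086, -0.034, 0.042], [-0.117, -0.037, 0.054], [-0.138, -0.036, 0.064], [-0.146, -0.035, 0.073], [-0.145, -0.038, 0.083], [-0.135, -0.05, 0.096], [-0.122, -0.073, 0.111], [-0.11, -0.108, 0.126], [-0.103, -0.155, 0.141], [-0.105, -0.213, 0.154], [-0.118, -0.277, 0.161], [-0.143, -0.345, 0.161]]
xyz
[[0.451, -0.077, 0.32], [0.423, -0.061, 0.288], [0.4, -0.054, 0.264], [0.385, -0.053, 0.248], [0.38, -0.053, 0.236], [0.387, -0.051, 0.227], [0.402, -0.041, 0.219], [0.423, -0.021, 0.211], [0.446, 0.011, 0.201], [0.466, 0.055, 0.19], [0.478, 0.111, 0.178], [0.48, 0.176, 0.166], [0.468, 0.247, 0.156]]
z
[[0.25, -0.08, -
[... 279 characters left out ...]
 0.29, -0.04, 2.18, 0.2, 0.43, -1.52], [-0.01, 0.35, -0.08, 2.21, 0.35, 0.5, -1.37], [-0.06, 0.4, -0.12, 2.23, 0.5, 0.57, -1.22], [-0.12, 0.45, -0.15, 2.26, 0.65, 0.63, -1.07], [-0.18, 0.5, -0.18, 2.29, 0.8, 0.7, -0.93], [-0.24, 0.56, -0.21, 2.32, 0.96, 0.75, -0.78], [-0.31, 0.61, -0.24, 2.34, 1.13, 0.81, -0.65], [-0.37, 0.66, -0.26, 2.37, 1.3, 0.85, -0.52], [-0.43, 0.7, -0.29, 2.4, 1.47, 0.9, -0.4], [-0.49, 0.75, -0.31, 2.43, 1.65, 0.96, -0.29], [-0.56, 0.8, -0.34, 2.45, 1.83, 1.01, -0.19], [-0.62, 0.84, -0.36, 2.48, 2.02, 1.08, -0.09], [-0.68, 0.89, -0.38, 2.51, 2.2, 1.15, 0.01]]
q [-0.6   1.16 -0.59  2.53  2.18  1.71 -0.04] maxstep [0.03 0.07 0.04 0.02 0.04 0.13 0.08]
[0.044, 0.04, 0.037]
```

jog_arm(turn=[[-0.005, -0.073, -0.188], [-0.009, -0.146, -0.377], [-0.008, -0.214, -0.56], [-0.006, -0.282, -0.75], [0, -0.345, -0.94], [0.004, -0.407, -1.13], [0.01, -0.465, -1.32], [0.018, -0.522, -1.51], [0.025, -0.575, -1.7], [0.032, -0.627, -1.89], [0.037, -0.673, -2.08], [0.042, -0.72, -2.27], [0.042, -0.76, -2.46], [0.041, -0.801, -2.65], [0.041, -0.801, -2.66], [0.041, -0.801, -2.66]], translation=[[-0.023, -0.012, 0.012], [-0.046, -0.023, 0.025], [-0.066, -0.03, 0.034], [-0.086, -0.034, 0.042], [-0.102, -0.036, 0.048], [-0.117, -0.037, 0.054], [-0.128, -0.037, 0.059], [-0.138, -0.036, 0.064], [-0.142, -0.036, 0.068], [-0.146, -0.035, 0.073], [-0.146, -0.036, 0.078], [-0.145, -0.038, 0.083], [-0.14, -0.044, 0.09], [-0.135, -0.05, 0.096], [-0.135, -0.05, 0.096], [-0.135, -0.05, 0.096]], grip=[0.35, 0.35, 0.35, 0.35, 0.35, 0.35, 0.35, 0.35, 0.35, 0.35, 0.35, 0.35, 0.35, 0.35, 0.35, 0.35])

```text
clock: 8.02
tool_pos: [0.4038, -0.0448, 0.2168]
eef_rot: [0.311, 0.902, -0.257, 0.151]
contact_force: [0.7, 0.6, -0.5]
opening: 0.652
finger_force: 0.0
```

Run:
```python
from h import *; from kin import *
f=lambda q:[float(v) for v in clear(q)[:3]]
st=r.get_state();q0=st["q"]; x,T=fk(q0); print(q0.round(2),x-st["tool_pos"],f(q0))
G=lean(58,-1); z=G.as_matrix()[:,2]; pg=O0-.011*z; pre=pg+[-.043,0,.027]
W=lean(45,-1); w=pg+np.array([-.07,0,.05]); s=goal(w,W,q0,12)[0]
print(s.round(2),[f(q0+(s-q0)*t)[0] for t in np.linspace(0,1,12)])
rows(q0,s,14)
```

```text
[-0.29  0.61 -0.24  2.34  1.12  0.81 -0.64] [-1.64264296e-04 -2.45448421e-04 -3.79475204e-05] [0.078, 0.24, 9.0]
[-0.44  0.98 -0.8   2.49  2.03  1.41  0.22] [0.078, 0.082, 0.089, 0.099, 0.102, 0.091, 0.063, 0.05, 0.043, 0.041, 0.043, 0.051]
turn
[[-0.002, -0.047, -0.165], [-0.006, -0.096, -0.326], [-0.013, -0.148, -0.485], [-0.022, -0.203, -0.64], [-0.034, -0.261, -0.791], [-0.049, -0.323, -0.937], [-0.067, -0.388, -1.078], [-0.087, -0.458, -1.213], [-0.11, -0.532, -1.342], [-0.135, -0.611, -1.464], [-0.163, -0.695, -1.578], [-0.194, -0.783, -1.683], [-0.228, -0.877, -1.778], [-0.263, -0.975, -1.863]]
trans
[[0.0, 0.01, 0.0], [0.001, 0.022, -0.0], [0.002, 0.036, -0.002], [0.003, 0.052, -0.004], [0.006, 0.07, -0.008], [0.01, 0.09, -0.013], [0.017, 0.111, -0.019], [0.025, 0.133, -0.026], [0.035, 0.156, -0.036], [0.048, 0.179, -0.046], [0.063, 0.201, -0.059], [0.08, 0.222, -0.073], [0.099, 0.242, -0.088], [0.119, 0.26, -0.105]]
xyz
[[0.41, -0.039, 0.213], [0.417, -0.03, 0.209], [0.425, -0.019, 0.204], [0.434, -0.006, 0.2], [0.443, 0.01, 0.195], [0.452, 0.028, 0.189], [0.46, 0.049, 0.184
[... 426 characters left out ...]
 [0.69, -0.08, -0.72], [0.71, 0.01, -0.71]]
q
[[-0.32, 0.64, -0.25, 2.35, 1.19, 0.83, -0.58], [-0.35, 0.66, -0.26, 2.36, 1.25, 0.86, -0.51], [-0.38, 0.68, -0.27, 2.37, 1.32, 0.88, -0.45], [-0.41, 0.71, -0.28, 2.38, 1.39, 0.9, -0.39], [-0.44, 0.73, -0.29, 2.4, 1.47, 0.92, -0.33], [-0.46, 0.75, -0.31, 2.41, 1.54, 0.94, -0.28], [-0.49, 0.77, -0.32, 2.42, 1.62, 0.96, -0.24], [-0.52, 0.79, -0.33, 2.43, 1.7, 0.99, -0.19], [-0.54, 0.81, -0.34, 2.45, 1.78, 1.01, -0.15], [-0.57, 0.82, -0.35, 2.46, 1.86, 1.03, -0.11], [-0.59, 0.84, -0.37, 2.47, 1.94, 1.06, -0.08], [-0.62, 0.86, -0.38, 2.48, 2.02, 1.09, -0.04], [-0.64, 0.87, -0.39, 2.49, 2.11, 1.12, -0.01], [-0.66, 0.89, -0.41, 2.51, 2.19, 1.16, 0.02]]
```

jog_arm(turn=[[0, -0.047, -0.165], [-0.006, -0.096, -0.326], [-0.013, -0.148, -0.485], [-0.022, -0.203, -0.64], [-0.034, -0.261, -0.791], [-0.049, -0.323, -0.937], [-0.067, -0.388, -1.078], [-0.087, -0.458, -1.213], [-0.11, -0.532, -1.342], [-0.135, -0.611, -1.464], [-0.163, -0.695, -1.578], [-0.194, -0.783, -1.683], [-0.228, -0.877, -1.778], [-0.263, -0.975, -1.863], [-0.263, -0.975, -1.863], [-0.263, -0.975, -1.863]], translation=[[0, 0.01, 0], [0.001, 0.022, 0], [0.002, 0.036, -0.002], [0.003, 0.052, -0.004], [0.006, 0.07, -0.008], [0.01, 0.09, -0.013], [0.017, 0.111, -0.019], [0.025, 0.133, -0.026], [0.035, 0.156, -0.036], [0.048, 0.179, -0.046], [0.063, 0.201, -0.059], [0.08, 0.222, -0.073], [0.099, 0.242, -0.088], [0.119, 0.26, -0.105], [0.119, 0.26, -0.105], [0.119, 0.26, -0.105]], grip=[0.35, 0.35, 0.35, 0.35, 0.35, 0.35, 0.35, 0.35, 0.35, 0.35, 0.35, 0.35, 0.35, 0.35, 0.35, 0.35])

```text
clock: 10.02
tool_pos: [0.4686, 0.2455, 0.1571]
eef_rot: [0.657, -0.649, 0.27, -0.273]
contact_force: [-0.1, -1.1, -0.0]
opening: 0.653
finger_force: 0.0
```

Run:
```python
from h import *; from kin import *
f=lambda q:[float(v) for v in clear(q)[:3]]
st=r.get_state();q0=st["q"]; print(q0.round(2),f(q0))
im=cams.snapshot("wrist"); p=cams.camera_params("wrist")
cv2.imwrite("pics/w4.png",im[:,:,::-1])
for n in("roller_orange","duct","roller_grey","rack"): print(n,[(np.round(d["position"],4).tolist(),round(d["p"],2)) for d in models.place_of("wrist",n)][:3])
print("proj O0, ends",proj("wrist",[O0,O0+.05*RY,O0-.05*RY]).round(0).tolist())
```

```text
[-0.66  0.89 -0.4   2.51  2.19  1.16  0.02] [0.049, 0.279, 9.0]
roller_orange [([0.4088, 0.2246, 0.0141], 0.85), ([0.7475, 0.1973, 0.0152], 0.74), ([0.5513, 0.2488, 0.099], 0.67)]
duct []
roller_grey []
rack [([0.5489, 0.1869, -0.0019], 0.87)]
proj O0, ends [[292.0, 209.0], [294.0, 278.0], [291.0, 132.0]]
```

View pics/w4.png

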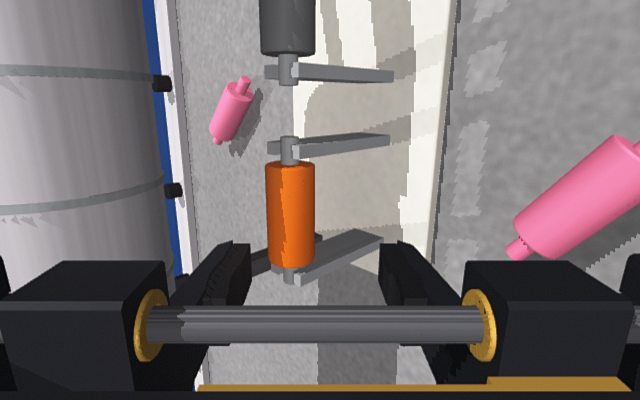

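The roller's sleeve spans (266–315, 162–267) between the fingers' line, duct at left, uprights at rows 145 and 255. Refining from the orange mask.

Run:
```python
from h import *; from kin import *
im=cv2.imread("pics/w4.png"); hsv=cv2.cvtColor(im,cv2.COLOR_BGR2HSV)
o=cv2.inRange(hsv,(3,150,60),(16,255,255)); o[:150]=0;o[290:]=0;o[:,:250]=0;o[:,330:]=0
v,u=np.nonzero(o); print(v.min(),v.max(),[(u[v==k].min(),u[v==k].max()) for k in(175,210,245)])
# fit centre: silhouette of a sleeve sampled in 3D vs. mask extents
a=np.linspace(0,2*np.pi,40)
def sil(c,yaw):
    y=np.array([-np.sin(yaw),np.cos(yaw),0]);x=np.array([y[1],-y[0],0])
    P=np.vstack([c+y*t+.016*(np.cos(a)[:,None]*x+np.sin(a)[:,None]*[0,0,1]) for t in np.linspace(-.033,.033,12)])
    h=cv2.convexHull(proj("wrist",P,PR).astype(np.float32))[:,0]
    m=np.zeros((400,640),np.uint8); cv2.fillConvexPoly(m,np.round(h*16).astype(np.int32),255,shift=4); return m
PR=cams.camera_params("wrist")
from scipy.optimize import minimize
def cost(w):
    m=sil(np.array([w[0],w[1],.1]),w[2]); return float((cv2.GaussianBlur(m,(0,0),2).astype(float)-B).__pow__(2).mean())
B=cv2.GaussianBlur(o,(0,0),2).astype(float)
w=minimize(cost,[.547,.248,.017],method="Nelder-Mead",options=dict(initial_simplex=[[.547,.248,.017],[.552,.248,.017],[.547,.253,.017],[.547,.248,.05]],xatol=1e-4)); print(w.x.round(4),w.fun)
O=np.array([w.x[0],w.x[1],.1])
st=r.get_state();q0=st["q"];p0=st["tool_pos"];Q0=R.from_quat(st["eef_rot"])
G=lean(58,-1); z=G.as_matrix()[:,2]; pg=O-.011*z; pre=pg+[-.043,0,.027]
rel((pre,G),(pg,G))
q=sim(q0,p0,Q0,pre,G,3); q=sim(q,pre,G,pg,G,4); print(clear(q))
```

```text
161 267 [(np.int64(266), np.int64(314)), (np.int64(267), np.int64(314)), (np.int64(268), np.int64(314))]
[0.549  0.25   0.0234] 36.41176171875
turn [0.2243, -0.0002, -0.0006] trans [-0.003, -0.0028, 0.0374] rows 1.2
turn [0.2243, -0.0002, -0.0006] trans [-0.0023, -0.014, 0.0869] rows 1.4
q [-0.74  1.11 -0.34  2.53  2.24  1.54 -0.18] maxstep [0.03 0.08 0.02 0.02 0.03 0.14 0.07]
q [-0.66  1.14 -0.3   2.42  2.35  1.48 -0.1 ] maxstep [0.02 0.01 0.01 0.03 0.03 0.02 0.02]
(np.float64(0.008), np.float64(0.205), np.float64(-0.044), np.float64(0.05))
```

jog_arm(turn=[[0.12, 0, 0], [0.224, 0, 0], [0.224, 0, 0], [0.224, 0, 0], [0.224, 0, 0], [0.224, 0, 0], [0.224, 0, 0], [0.224, 0, 0], [0.224, 0, 0]], translation=[[-0.002, -0.001, 0.018], [-0.003, -0.003, 0.037], [-0.003, -0.003, 0.037], [-0.003, -0.005, 0.049], [-0.003, -0.008, 0.061], [-0.002, -0.011, 0.073], [-0.002, -0.013, 0.082], [-0.002, -0.014, 0.087], [-0.002, -0.014, 0.087]], grip=[0.35, 0.35, 0.35, 0.35, 0.35, 0.35, 0.35, 0.35, 0.35])

```text
clock: 11.4
tool_pos: [0.5395, 0.2502, 0.1055]
eef_rot: [0.624, -0.613, 0.339, -0.346]
contact_force: [0.2, 0.2, -0.8]
opening: 0.65
finger_force: 0.0
```

jog_arm(turn=[[0, 0, 0], [0, 0, 0], [0, 0, 0], [0, 0, 0]], translation=[[0, 0, 0], [0, 0, 0], [0, 0, 0], [0, 0, 0]], grip=[0.5, 0.6, 0.75, 0.75], force=20)

```text
clock: 11.9
tool_pos: [0.5393, 0.2505, 0.1059]
eef_rot: [0.624, -0.613, 0.339, -0.346]
contact_force: [-0.5, -0.2, 2.0]
opening: 0.355
finger_force: 20.0
```

Run:
```python
from h import *; from kin import *
st=r.get_state();q0=st["q"];p0=st["tool_pos"];Q0=R.from_quat(st["eef_rot"])
print(q0.round(2),clear(q0),Q0.as_matrix().round(2).tolist())
P=[(p0+[0,0,.02],Q0),(p0+[-.02,0,.028],Q0),(p0+[-.05,0,.035],Q0)]
rel(*P)
```

```text
[-0.66  1.14 -0.31  2.42  2.35  1.49 -0.09] (np.float64(0.008), np.float64(0.205), np.float64(-0.044), np.float64(0.05)) [[0.02, -0.53, 0.85], [-1.0, -0.01, 0.02], [-0.0, -0.85, -0.53]]
turn [0.0, 0.0, 0.0] trans [-0.0, -0.017, -0.0106] rows 0.3
turn [0.0, 0.0, 0.0] trans [-0.0004, -0.0131, -0.0318] rows 0.6
turn [0.0, 0.0, 0.0] trans [-0.001, -0.0032, -0.0609] rows 1.0
```

jog_arm(turn=[[0, 0, 0], [0, 0, 0], [0, 0, 0], [0, 0, 0], [0, 0, 0], [0, 0, 0], [0, 0, 0]], translation=[[0, -0.006, -0.003], [0, -0.012, -0.007], [0, -0.018, -0.011], [0, -0.016, -0.022], [0, -0.013, -0.032], [-0.001, -0.008, -0.046], [-0.001, -0.003, -0.06]], grip=[0.75, 0.75, 0.75, 0.75, 0.75, 0.75, 0.75])

```text
clock: 12.78
tool_pos: [0.4888, 0.2508, 0.14]
eef_rot: [0.625, -0.613, 0.339, -0.346]
contact_force: [-0.7, 0.4, -2.2]
opening: 0.357
finger_force: 20.0
```

Run:
```python
from h import *; from kin import *
f=lambda q:[float(v) for v in clear(q)]
st=r.get_state();q0=st["q"];p0=st["tool_pos"];Q0=R.from_quat(st["eef_rot"]);print(q0.round(2),f(q0),st["opening"],st["contact_force"])
for sg in(1,-1):
  D=tool(sg*CX,[0,0,-1]); pd=C0+[0,0,.2]
  for s in goal(pd,D,q0,20)[:2]:
    print(sg,s.round(2),[f(q0+(s-q0)*t) for t in np.linspace(0,1,9)][::2])
```

```text
[-0.74  1.1  -0.37  2.54  2.22  1.55 -0.18] [0.038, 0.259, 0.05, 0.085] 0.3570718010312673 [-0.70109958  0.39271882 -2.20972385]
1 [ 0.66  0.81 -0.91  1.85  0.81  0.9  -0.81] [[0.038, 0.259, 0.05, 0.085], [0.012, 0.186, -0.014, 0.082], [0.031, 0.12, 0.01, 0.085], [0.01, 0.124, 9.0, 0.108], [9.0, 9.0, 9.0, 0.181]]
1 [ 0.7   0.84 -0.99  1.85  0.86  0.96 -0.86] [[0.038, 0.259, 0.05, 0.085], [0.01, 0.185, -0.017, 0.079], [0.027, 0.12, 0.009, 0.082], [0.0, 0.123, 0.144, 0.107], [9.0, 9.0, 9.0, 0.181]]
-1 [ 0.84  1.09 -1.45  1.84  1.12  1.34  2.05] [[0.038, 0.259, 0.05, 0.085], [-0.015, 0.182, -0.034, 0.063], [-0.031, 0.117, 0.023, 0.063], [0.03, 0.114, 9.0, 0.098], [9.0, 9.0, 9.0, 0.181]]
-1 [ 0.84  1.09 -1.45  1.84  1.12  1.34  2.05] [[0.038, 0.259, 0.05, 0.085], [-0.015, 0.182, -0.034, 0.063], [-0.031, 0.117, 0.023, 0.063], [0.03, 0.114, 9.0, 0.098], [9.0, 9.0, 9.0, 0.181]]
```

```bash
cat >> h.py <<'E'
HAND=np.vstack([HAND,grid((-.05,.05),(-.016,.016),(-.027,.005))])
E
python3 - <<'E'
from h import *; from kin import *
f=lambda q:[float(v) for v in clear(q)]
st=r.get_state();q0=st["q"]
Wq=np.array([-.66,.89,-.4,2.51,2.19,1.16,.02]);K=np.array([-.29,.61,-.24,2.34,1.12,.81,-.64])
D=tool(CX,[0,0,-1]); pd=C0+[0,0,.16]
gs=[goal(pd,D,K,20)[0],goal(pd,D,np.array([.3,.8,-.3,1.85,.4,.7,-1]),20)[0]]
for a,b in [(q0,Wq),(Wq,K),(q0,K)]+[(K,g) for g in gs]:
    print(a.round(2),b.round(2),"angle",(fk(a)[1].inv()*fk(b)[1]).magnitude().round(2)); print([f(a+(b-a)*t) for t in np.linspace(0,1,7)]); print([fk(a+(b-a)*t)[0].round(2).tolist() for t in np.linspace(0,1,7)])
E
```

```text
Traceback (most recent call last):
AttributeError: 'float' object has no attribute 'round'
```

Run:
```python
from h import *; from kin import *
f=lambda q:[float(v) for v in clear(q)]
st=r.get_state();q0=st["q"]
Wq=np.array([-.66,.89,-.4,2.51,2.19,1.16,.02]);K=np.array([-.29,.61,-.24,2.34,1.12,.81,-.64])
D=tool(CX,[0,0,-1]); pd=C0+[0,0,.16]
gs=[goal(pd,D,K,20)[0],goal(pd,D,np.array([.3,.8,-.3,1.85,.4,.7,-1]),20)[0]]
for a,b in [(q0,Wq),(Wq,K),(q0,K)]+[(K,g) for g in gs]:
    print(a.round(2),b.round(2),"angle",round((fk(a)[1].inv()*fk(b)[1]).magnitude(),2)); print([f(a+(b-a)*t) for t in np.linspace(0,1,7)]); print([fk(a+(b-a)*t)[0].round(2).tolist() for t in np.linspace(0,1,7)])
```

```text
[-0.74  1.1  -0.37  2.54  2.22  1.55 -0.18] [-0.66  0.89 -0.4   2.51  2.19  1.16  0.02] angle 0.23
[[0.038, 0.259, 0.036, 0.085], [0.039, 0.263, 0.039, 0.089], [0.04, 0.267, 0.06, 0.094], [0.042, 0.271, 0.061, 0.097], [0.044, 0.273, 0.072, 0.1], [0.047, 0.276, 0.073, 0.104], [0.05, 0.277, 9.0, 0.109]]
[[0.49, 0.25, 0.14], [0.49, 0.25, 0.14], [0.49, 0.24, 0.14], [0.48, 0.24, 0.15], [0.48, 0.24, 0.15], [0.47, 0.24, 0.15], [0.47, 0.24, 0.16]]
[-0.66  0.89 -0.4   2.51  2.19  1.16  0.02] [-0.29  0.61 -0.24  2.34  1.12  0.81 -0.64] angle 2.12
[[0.05, 0.277, 9.0, 0.109], [0.031, 0.263, 0.053, 0.123], [0.026, 0.252, 0.06, 0.137], [0.033, 0.243, 0.077, 0.149], [0.066, 0.239, 9.0, 0.16], [0.082, 0.238, 9.0, 0.165], [0.081, 0.242, 9.0, 0.169]]
[[0.47, 0.24, 0.16], [0.49, 0.17, 0.17], [0.48, 0.1, 0.18], [0.47, 0.05, 0.2], [0.45, 0.0, 0.21], [0.42, -0.03, 0.21], [0.4, -0.05, 0.22]]
[-0.74  1.1  -0.37  2.54  2.22  1.55 -0.18] [-0.29  0.61 -0.24  2.34  1.12  0.81 -0.64] angle 2.1
[[0.038, 0.259, 0.036, 0.085], [0.013, 0.252, 0.035, 0.106], [0.006, 0.238, 0.058, 0.125], [0.02, 0.227, 0.081, 0.143], 
[... 385 characters left out ...]
61, 0.194, 9.0, 0.14], [0.041, 0.177, 9.0, 0.131], [0.076, 9.0, 9.0, 0.127], [9.0, 9.0, 9.0, 0.127], [9.0, 9.0, 9.0, 0.133]]
[[0.4, -0.05, 0.22], [0.41, -0.05, 0.2], [0.43, -0.06, 0.19], [0.45, -0.07, 0.17], [0.47, -0.08, 0.16], [0.5, -0.1, 0.16], [0.53, -0.13, 0.16]]
[-0.29  0.61 -0.24  2.34  1.12  0.81 -0.64] [ 0.52  0.79 -0.63  1.89  0.71  0.7  -0.71] angle 1.22
[[0.081, 0.242, 9.0, 0.169], [0.072, 0.215, 9.0, 0.151], [0.057, 0.192, 9.0, 0.138], [0.037, 0.175, 0.187, 0.128], [0.073, 9.0, 9.0, 0.124], [9.0, 9.0, 9.0, 0.125], [9.0, 9.0, 9.0, 0.133]]
[[0.4, -0.05, 0.22], [0.41, -0.05, 0.2], [0.43, -0.06, 0.18], [0.45, -0.07, 0.17], [0.48, -0.08, 0.16], [0.5, -0.1, 0.16], [0.53, -0.13, 0.16]]
```

Run:
```python
from h import *; from kin import *
q0=r.get_state()["q"]; p0,Q0=fk(q0)
Wq=np.array([-.66,.89,-.4,2.51,2.19,1.16,.02]);K=np.array([-.29,.61,-.24,2.34,1.12,.81,-.64])
L=[q0+(Wq-q0)*t for t in(.5,1)]+[Wq+(K-Wq)*t for t in np.linspace(0,1,15)[1:]]
print([np.round((Q0.inv()*fk(q)[1]).as_rotvec(),3).tolist() for q in L]);print([np.round(Q0.inv().apply(fk(q)[0]-p0),3).tolist() for q in L])
```

```text
[[-0.113, 0.019, -0.0], [-0.226, 0.007, -0.003], [-0.222, 0.105, 0.103], [-0.215, 0.201, 0.213], [-0.204, 0.295, 0.326], [-0.191, 0.387, 0.442], [-0.174, 0.477, 0.561], [-0.153, 0.564, 0.682], [-0.13, 0.65, 0.807], [-0.103, 0.734, 0.933], [-0.072, 0.815, 1.062], [-0.039, 0.893, 1.193], [-0.001, 0.97, 1.325], [0.04, 1.043, 1.46], [0.084, 1.114, 1.596], [0.132, 1.183, 1.733]]
[[0.007, -0.001, -0.009], [0.008, -0.002, -0.025], [0.039, -0.012, -0.021], [0.07, -0.02, -0.02], [0.1, -0.026, -0.022], [0.129, -0.031, -0.026], [0.156, -0.034, -0.031], [0.181, -0.036, -0.039], [0.204, -0.036, -0.048], [0.225, -0.035, -0.058], [0.243, -0.033, -0.069], [0.259, -0.03, -0.08], [0.272, -0.027, -0.091], [0.283, -0.023, -0.102], [0.291, -0.02, -0.112], [0.297, -0.017, -0.122]]
```

jog_arm(turn=[[-0.113, 0.015, 0], [-0.226, 0.007, -0.003], [-0.222, 0.105, 0.103], [-0.215, 0.201, 0.213], [-0.204, 0.295, 0.326], [-0.191, 0.387, 0.442], [-0.174, 0.477, 0.561], [-0.153, 0.564, 0.682], [-0.13, 0.65, 0.807], [-0.103, 0.734, 0.933], [-0.072, 0.815, 1.062], [-0.039, 0.893, 1.193], [0, 0.97, 1.325], [0.04, 1.043, 1.46], [0.084, 1.114, 1.596], [0.132, 1.183, 1.733], [0.132, 1.183, 1.733]], translation=[[0.005, -0.001, -0.01], [0.008, -0.002, -0.025], [0.039, -0.012, -0.021], [0.07, -0.02, -0.02], [0.1, -0.026, -0.022], [0.129, -0.031, -0.026], [0.156, -0.034, -0.031], [0.181, -0.036, -0.039], [0.204, -0.036, -0.048], [0.225, -0.035, -0.058], [0.243, -0.033, -0.069], [0.259, -0.03, -0.08], [0.272, -0.027, -0.091], [0.283, -0.023, -0.102], [0.291, -0.02, -0.112], [0.297, -0.017, -0.122], [0.297, -0.017, -0.122]], grip=[0.75, 0.75, 0.75, 0.75, 0.75, 0.75, 0.75, 0.75, 0.75, 0.75, 0.75, 0.75, 0.75, 0.75, 0.75, 0.75, 0.75])

```text
clock: 14.9
tool_pos: [0.4001, -0.049, 0.2193]
eef_rot: [0.313, 0.901, -0.26, 0.149]
contact_force: [0.4, 0.4, -1.8]
opening: 0.357
finger_force: 20.0
```

Run:
```python
from h import *; from kin import *
q0=r.get_state()["q"]; p0,Q0=fk(q0); print(q0.round(2),clear(q0))
D=tool(CX,[0,0,-1]); pd=C0+[0,0,.16]; g=goal(pd,D,q0,20)[0]; print(g.round(2))
L=[q0+(g-q0)*t for t in np.linspace(0,1,9)[1:]]
print([float(clear(q)[0]) for q in L])
print([np.round((Q0.inv()*fk(q)[1]).as_rotvec(),3).tolist() for q in L]);print([np.round(Q0.inv().apply(fk(q)[0]-p0),3).tolist() for q in L])
```

```text
[-0.25  0.61 -0.29  2.34  1.12  0.84 -0.65] (np.float64(0.087), np.float64(0.242), 9, np.float64(0.17))
[ 0.44  0.76 -0.49  1.89  0.59  0.64 -0.59]
[0.08, 0.069, 0.058, 0.042, 0.085, 0.074, 9.0, 9.0]
[[0.001, 0.088, 0.119], [-0.003, 0.175, 0.241], [-0.011, 0.259, 0.367], [-0.023, 0.34, 0.495], [-0.039, 0.418, 0.626], [-0.06, 0.492, 0.76], [-0.085, 0.562, 0.897], [-0.115, 0.628, 1.037]]
[[-0.002, 0.007, 0.014], [-0.006, 0.015, 0.028], [-0.013, 0.024, 0.041], [-0.024, 0.033, 0.054], [-0.039, 0.041, 0.066], [-0.058, 0.048, 0.079], [-0.082, 0.053, 0.092], [-0.11, 0.054, 0.105]]
```

jog_arm(turn=[[0, 0.088, 0.119], [-0.003, 0.175, 0.241], [-0.011, 0.259, 0.367], [-0.023, 0.34, 0.495], [-0.039, 0.418, 0.626], [-0.06, 0.492, 0.76], [-0.085, 0.562, 0.897], [-0.115, 0.628, 1.037], [-0.115, 0.628, 1.037], [-0.115, 0.628, 1.037]], translation=[[-0.002, 0.007, 0.014], [-0.006, 0.015, 0.028], [-0.013, 0.024, 0.041], [-0.024, 0.033, 0.054], [-0.039, 0.041, 0.066], [-0.058, 0.048, 0.079], [-0.082, 0.053, 0.092], [-0.11, 0.054, 0.105], [-0.11, 0.054, 0.105], [-0.11, 0.054, 0.105]], grip=[0.75, 0.75, 0.75, 0.75, 0.75, 0.75, 0.75, 0.75, 0.75, 0.75])

```text
clock: 16.15
tool_pos: [0.529, -0.1232, 0.1592]
eef_rot: [0.763, 0.646, -0.0, -0.002]
contact_force: [-0.1, 1.2, -1.7]
opening: 0.352
finger_force: 20.0
```

Run:
```python
from h import *; from kin import *
s=r.get_state(); print(s["q"].round(2))
im=cams.snapshot("wrist"); cv2.imwrite("pics/w5.png",im[:,:,::-1]); it=cams.snapshot("top")
print("saddles",proj("wrist",[C0+[0,0,.046]+CY*t+CX*u for t in(-.044,.044) for u in(-.017,.017)]).round(0).tolist())
tip=s["tool_pos"]+R.from_quat(s["eef_rot"]).apply([0,0,.011]); X=R.from_quat(s["eef_rot"]).apply([1,0,0])
print("roller ends exp",proj("wrist",[tip+.05*X,tip-.05*X,tip+.033*X,tip-.033*X]).round(0).tolist(), X)
print(rel((C0+[0,0,.16],tool(CX,[0,0,-1]))))
for c in("wrist","top"): print([(np.round(d["position"],4).tolist(),round(d["p"],2)) for d in models.place_of(c,"saddles")],[(np.round(d["position"],4).tolist(),round(d["p"],2)) for d in models.place_of(c,"roller_orange")])
```

```text
[ 0.39  0.75 -0.4   1.89  0.49  0.6  -0.5 ]
saddles [[291.0, 265.0], [337.0, 265.0], [290.0, 145.0], [340.0, 146.0]]
roller ends exp [[312.0, 156.0], [313.0, 370.0], [312.0, 198.0], [312.0, 339.0]] [0.1649259  0.98630417 0.00187903]
turn [-0.0017, -0.0022, 0.0052] trans [-0.0034, 0.0006, -0.0004] rows 0.1
None
[] [([0.5306, -0.1213, 0.147], 0.97)]
[([0.5306, -0.1279, 0.0301], 0.55)] [([0.4068, 0.2253, 0.0167], 0.85), ([0.7524, 0.1978, 0.0178], 0.53)]
```

View pics/w5.png

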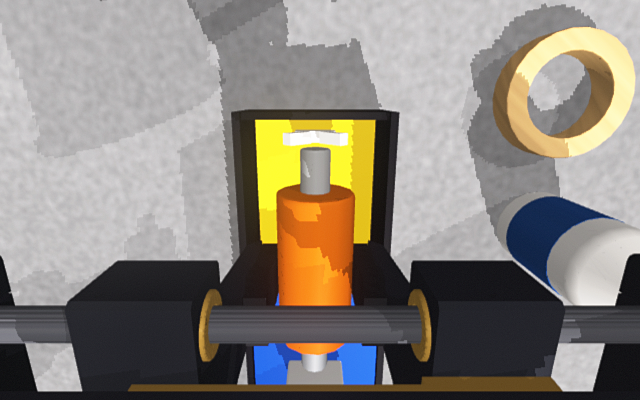

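Roller (278–354 px, axis at col 315) is lined up with the +y white saddle (centre col 315, row 139); the bay is open. Lowering.

jog_arm(turn=[[0, 0, 0.005], [0, 0, 0.005], [0, 0, 0.005], [0, 0, 0.005], [0, 0, 0.005], [0, 0, 0.005], [0, 0, 0.005], [0, 0, 0.005]], translation=[[-0.001, 0, 0.03], [-0.001, 0, 0.06], [-0.001, 0, 0.085], [-0.001, 0, 0.098], [-0.001, 0, 0.105], [-0.001, 0, 0.11], [-0.001, 0, 0.113], [-0.001, 0, 0.113]], grip=[0.75, 0.75, 0.75, 0.75, 0.75, 0.75, 0.75, 0.75])

```text
clock: 17.45
tool_pos: [0.5305, -0.1255, 0.0472]
eef_rot: [0.766, 0.643, 0.001, -0.0]
contact_force: [-0.3, 0.7, -1.1]
opening: 0.358
finger_force: 20.0
```

jog_arm(turn=[[0, 0, 0], [0, 0, 0], [0, 0, 0]], translation=[[0, 0, 0.002], [0, 0, 0.004], [0, 0, 0.004]], grip=[0.75, 0.75, 0.75])

```text
clock: 17.82
tool_pos: [0.5306, -0.1255, 0.0448]
eef_rot: [0.766, 0.643, 0.001, 0.0]
contact_force: [-2.6, 0.2, 13.9]
opening: 0.356
finger_force: 20.0
```

jog_arm(turn=[[0, 0, 0], [0, 0, 0], [0, 0, 0], [0, 0, 0], [0, 0, 0]], translation=[[0, 0, -0.001], [0, 0, -0.001], [0, 0, -0.001], [0, 0, -0.001], [0, 0, -0.001]], grip=[0.62, 0.55, 0.5, 0.5, 0.5])

```text
clock: 18.45
tool_pos: [0.5304, -0.1254, 0.0439]
eef_rot: [0.766, 0.643, 0.001, -0.0]
contact_force: [0.1, 0.1, -0.2]
opening: 0.499
finger_force: 0.0
```

jog_arm(turn=[[0, 0, 0], [0, 0, 0], [0, 0, 0], [0, 0, 0], [0, 0, 0]], translation=[[0, 0, -0.015], [0, 0, -0.05], [0, 0, -0.1], [-0.03, 0, -0.15], [-0.03, 0, -0.15]], grip=[0.5, 0.5, 0.5, 0.3, 0.3])

```text
clock: 19.08
tool_pos: [0.5265, -0.1585, 0.1982]
eef_rot: [0.768, 0.641, 0.003, 0.003]
contact_force: [0.0, -0.4, -0.7]
opening: 0.69
finger_force: 0.0
```

Run:
```python
from h import *; from kin import *
s=r.get_state(); q0=s["q"]; p0,Q0=s["tool_pos"],R.from_quat(s["eef_rot"]); print(q0.round(2),p0)
im=cams.snapshot("wrist"); a=models.place_of("wrist","roller_orange"); b=models.place_of("wrist","cover_fin")
it=cams.snapshot("top"); c=models.place_of("top","cover_fin"); d=models.place_of("top","roller_orange")
for x in(a,b,c,d): print([(np.round(d["position"],4).tolist(),round(d["p"],2)) for d in x])
for x in (a[0]["position"],(b or c)[0]["position"]): e=np.array(x)-C0; print("case xyz",e@CX,e@CY,e[2])
cv2.imwrite("pics/last.png",np.hstack([im[:,120:520],it[150:283,290:490].repeat(2,0).repeat(2,1)[:266].__class__ and cv2.resize(it[150:283,290:490],(400,400))])[:,:,::-1])
fin=C0-.121*CY; rel((fin+[0,0,.15],QC),(fin+[0,0,.15],tool(CY,[0,0,-1])))
for Q in(QC,tool(CY,[0,0,-1])): print(ik(fin+[0,0,.15],Q,q0))
```

```text
[ 0.48  0.7  -0.46  1.85  0.47  0.69 -0.43] [ 0.52653108 -0.15853081  0.19818324]
[([0.5312, -0.122, 0.0319], 0.6)]
[]
[([0.5101, -0.2447, 0.1004], 0.89), ([0.5258, -0.122, 0.0339], 0.34)]
[([0.7536, 0.1965, 0.0184], 0.93), ([0.5284, -0.1224, 0.0341], 0.61), ([0.4061, 0.2279, 0.0162], 0.57), ([0.5063, -0.2439, 0.1029], 0.2)]
case xyz 0.000998764707478303 0.004229949061052145 0.0319
case xyz 0.0009616003562069773 -0.12027104940406458 0.1004
turn [-0.0033, -0.0007, 1.568] trans [-0.0925, 0.0006, 0.0427] rows 8.4
turn [0.0007, -0.0033, -1.5736] trans [-0.0925, 0.0006, 0.0427] rows 8.4
(array([ 0.35874995,  0.76222563,  0.0151734 ,  1.85041644, -0.02077995,
        0.52910411, -1.35312353]), np.float64(6.97883090303667e-07), 1.3788615754986852e-05)
(array([ 0.81055753,  0.87616515, -0.7928954 ,  1.82553535,  0.84717763,
        0.81883028,  0.97697603]), np.float64(1.6395646196792379e-06), 2.2345085907265744e-05)
```

View pics/last.png

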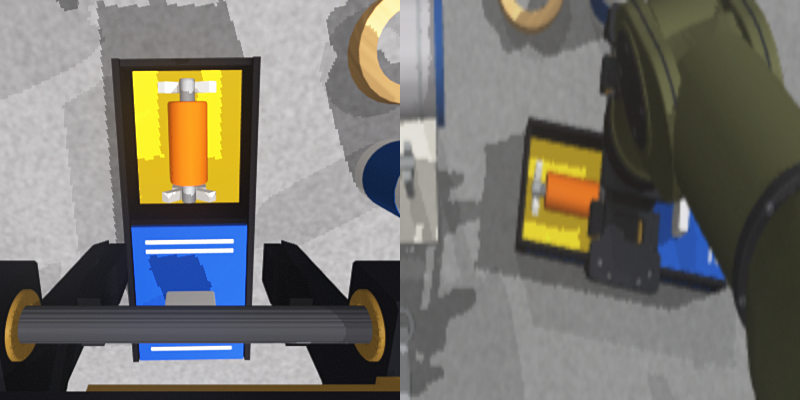

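Left: roller lies in both saddles (188,143), cover still back; right: top view agrees. I grip the fin crosswise and shut the cover.

jog_arm(turn=[[0, 0, 0], [0, 0, 0], [0, 0, 0], [0, 0, 0], [0, 0, 0], [0, 0, 0], [0, 0, 0], [0, 0, 0], [0, 0, 0]], translation=[[-0.04, 0, 0], [-0.08, 0, 0], [-0.092, 0, 0.02], [-0.092, 0, 0.07], [-0.092, 0, 0.1], [-0.092, 0, 0.108], [-0.092, 0, 0.108], [-0.092, 0, 0.108], [-0.092, 0, 0.108]], grip=[0, 0, 0, 0, 0, 0, 0.7, 0.7, 0.7], force=25)

```text
clock: 20.5
tool_pos: [0.5098, -0.2458, 0.0868]
eef_rot: [0.766, 0.643, 0.002, 0.001]
contact_force: [-0.5, -0.3, 0.3]
opening: 0.687
finger_force: 0.0
```

jog_arm(turn=[[0, 0, 0], [0, 0, 0], [0, 0, 0], [0, 0, 0], [0, 0, 0], [0, 0, 0], [0, 0, 0], [0, 0, 0], [0, 0, 0]], translation=[[0, 0, 0], [0.015, 0, 0], [0.035, 0, 0], [0.06, 0, 0], [0.085, 0, 0], [0.105, 0, 0], [0.117, 0, 0], [0.123, 0, 0], [0.123, 0, 0]], grip=[0.7, 0.7, 0.7, 0.7, 0.7, 0.7, 0.7, 0.7, 0.7])

```text
clock: 21.62
tool_pos: [0.529, -0.1235, 0.0859]
eef_rot: [0.766, 0.643, 0.0, -0.002]
contact_force: [-4.4, 1.4, 3.8]
opening: 0.441
finger_force: 25.0
```

jog_arm(turn=[[0, 0, 0], [0, 0, 0], [0, 0, 0]], translation=[[0.003, 0, 0], [0.006, 0, 0], [0.006, 0, 0]], grip=[0.7, 0.7, 0.7])

```text
clock: 22.0
tool_pos: [0.5298, -0.1189, 0.0859]
eef_rot: [0.766, 0.643, -0.0, -0.001]
contact_force: [-5.1, -1.4, 3.9]
opening: 0.441
finger_force: 25.0
```

jog_arm(turn=[[0, 0, 0], [0, 0, 0], [0, 0, 0], [0, 0, 0], [0, 0, 0], [0, 0, 0], [0, 0, 0]], translation=[[0.003, 0, 0], [0.003, 0, 0], [0.003, 0, 0], [0.003, 0, -0.02], [-0.02, 0, -0.07], [-0.06, 0, -0.12], [-0.06, 0, -0.12]], grip=[0.7, 0, 0, 0, 0, 0, 0])

```text
clock: 22.88
tool_pos: [0.523, -0.1822, 0.2092]
eef_rot: [0.768, 0.64, 0.003, 0.004]
contact_force: [-0.8, 0.3, -0.2]
opening: 1.0
finger_force: 0.0
```

Run:
```python
from h import *
def show(c):
    im=cams.snapshot(c); x=models.place_of(c,"cover_fin"); hsv=cv2.cvtColor(im,cv2.COLOR_RGB2HSV); b=cv2.inRange(hsv,(105,120,60),(128,255,255))
    P=C0+[0,0,.061]; u=proj(c,P)[0]; m=np.zeros_like(b); cv2.circle(m,tuple(int(t) for t in u),130 if c=="wrist" else 50,255,-1); b&=m
    print(c,[(((np.array(d["position"])-C0)@CX).round(4),((np.array(d["position"])-C0)@CY).round(4),round(d["p"],2)) for d in x]); print(rect(c,b,.061))
    v,w=np.nonzero(b); E=ray(c,np.c_[w,v],.061)-C0; ey=E@CY; print("blue case y",np.percentile(ey,[.3,99.7]))
    y=cv2.inRange(hsv,(22,150,120),(35,255,255))&m; print("yellow px",(y>0).sum())
show("wrist");show("top")
print(r.get_state()["clock"])
```

```text
wrist [(np.float64(0.0011), np.float64(-0.0044), 0.79)]
(array([ 0.5263, -0.1228]), array([0.1244, 0.0912]), 'yaw(y axis)', -0.1626)
blue case y [-0.05903381  0.06453801]
yellow px 0
top [(np.float64(-0.0055), np.float64(-0.002), 0.88), (np.float64(0.1794), np.float64(0.075), 0.72)]
(array([ 0.5251, -0.1259]), array([0.1173, 0.1033]), 'yaw(y axis)', -0.1694)
blue case y [-0.05884099  0.05773333]
yellow px 0
23.075
```

Grip came late, so the cover may not be hard against its stop; I push it home with closed fingers.

jog_arm(turn=[[0, 0, 0], [0, 0, 0], [0, 0, 0], [0, 0, 0], [0, 0, 0], [0, 0, 0], [0, 0, 0], [0, 0, 0], [0, 0, 0], [0, 0, 0], [0, 0, 0]], translation=[[0, -0.003, 0], [0.01, -0.003, 0], [0.02, -0.003, 0], [0.022, -0.003, 0.02], [0.022, -0.003, 0.06], [0.022, -0.003, 0.1], [0.022, -0.003, 0.12], [0.022, -0.003, 0.12], [0.03, -0.003, 0.12], [0.036, -0.003, 0.12], [0.038, -0.003, 0.12]], grip=[1, 1, 1, 1, 1, 1, 1, 1, 1, 1, 1])

```text
clock: 24.45
tool_pos: [0.5255, -0.1401, 0.0869]
eef_rot: [0.766, 0.643, 0.001, 0.001]
contact_force: [-0.4, -2.5, 2.9]
opening: 0.002
finger_force: 1.5
```

jog_arm(turn=[[0, 0, 0], [0, 0, 0], [0, 0, 0]], translation=[[0.003, 0, 0], [0.005, 0, 0], [0.005, 0, 0]], grip=[1, 1, 1])

```text
clock: 24.82
tool_pos: [0.5255, -0.1396, 0.0869]
eef_rot: [0.767, 0.641, -0.001, 0.002]
contact_force: [0.2, -9.8, 6.0]
opening: 0.005
finger_force: 5.1
```

jog_arm(turn=[[0, 0, 0], [0, 0, 0]], translation=[[0.003, 0, 0], [0.004, 0, 0]], grip=[1, 1])

```text
clock: 25.08
tool_pos: [0.5255, -0.1395, 0.087]
eef_rot: [0.768, 0.64, -0.003, 0.004]
contact_force: [-1.3, -18.3, 5.9]
opening: 0.006
finger_force: 9.1
```

jog_arm(turn=[[0, 0, 0], [0, 0, 0], [0, 0, 0], [0, 0, 0], [0, 0, 0]], translation=[[-0.02, 0, 0], [-0.025, 0, -0.02], [-0.03, 0, -0.08], [-0.05, 0, -0.13], [-0.05, 0, -0.13]], grip=[1, 1, 1, 1, 1])

```text
clock: 25.7
tool_pos: [0.5195, -0.1819, 0.2197]
eef_rot: [0.767, 0.642, 0.003, 0.003]
contact_force: [-0.3, 0.5, -0.5]
opening: 0.003
finger_force: 0.0
```

Run:
```python
from h import *
im=cams.snapshot("wrist"); x=models.place_of("wrist","cover_fin"); print([((np.array(d["position"])-C0).round(4),d["p"]) for d in x])
hsv=cv2.cvtColor(im,cv2.COLOR_RGB2HSV); b=cv2.inRange(hsv,(105,120,60),(128,255,255)); u=proj("wrist",C0+[0,0,.061])[0]; m=np.zeros_like(b); cv2.circle(m,tuple(int(t) for t in u),130,255,-1); b&=m
v,w=np.nonzero(b); E=ray("wrist",np.c_[w,v],.061)-C0; print("blue y",np.percentile(E@CY,[.3,99.7]))
s=r.get_state(); print(s["clock"],s["contact_force"].round(1))
```

```text
[(array([ 0.0027, -0.0011,  0.0982]), 0.71)]
blue y [-0.05658973  0.06636508]
25.8 [-0.1  0.  -1. ]
```

The cover is against its stop: it didn't move under 18 N of push, and its edge is 2 mm further than before. Handing in.

```bash
python3 -c "
from plant import r
print(r.finish_job())"
```

```text
the job is handed in; nothing more can be done
None
```

I handed in the job at about 26 s. The orange roller was last seen lying in both saddles before I shut the cover; the cover then held against its stop under 18 N. The hand-in returned no verdict.

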